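Pack the finished pillow blocks and raise the tote handle

TASK

First fold the carrying tote's half-raised handle right down, level and clear of the pockets. Then move every finished pillow block from the catch tray into the tote, one to a pocket, each standing flat on its foot on the pocket floor. Once they are all in, swing the carry handle up and over until it snaps fully home in its end detent, and leave it there; leave the jar and the brush on the bench where they are.

Things in the scene. Friction and masses are not known exactly. Their poses are not given: they have to be found in the camera images.
- tray: Catch tray, fixed on the bench: shallow open sheet-steel tray 270 x 235 mm, rim 22 mm high, walls and floor 4 mm, with a sloped lip on its far (+x) rim. Origin: centre of its underside; x along the 270 mm side, z up.
- tote: Grey plastic carrying tote, fixed on the bench: open box 166 mm (its x) by 260 mm (its y), 50 mm high, walls, dividers and floor 4 mm, divided into 6 equal pockets, 3 along x and 2 along y. Each pocket is 50 mm along x, 124 mm along y, 46 mm deep. Origin: centre of its underside, z up. The carry handle folds down on its -x side.
- handle (a joint): Angle of the tote handle in rad: 0 lying level on the tote's -x side, clear of the pockets; grows as it swings up over the tote; 1.57 upright; 1.70 at its end stop just past upright, where a sprung detent holds it. The detent pushes back (up to about 5 N at the bar) from 1.05 to 1.4, then snaps it home. Friction holds the handle at angles below that.
- handle_bar (a point): Middle of the handle's cross bar: a 130 mm long black rubber sleeve, 16 mm in diameter, on a bar parallel to the tote's y, 130 mm from the hinge axis. Two flat side arms join its ends to the hinge at 141 mm either side.
- handle_hinge (a point): Middle of the handle's hinge axis, which runs along the tote's y, 50 mm above its underside. Its axes are those of the tote; the bar stands at (-130 cos(angle), 0, 130 sin(angle)) mm from here.
- pocket0 (a point): Centre of the floor of one tote pocket; its axes are those of the tote (pocket 50 mm along x, 124 mm along y).
- pocket1 (a point): Centre of the floor of one tote pocket; its axes are those of the tote (pocket 50 mm along x, 124 mm along y).
- pocket2 (a point): Centre of the floor of one tote pocket; its axes are those of the tote (pocket 50 mm along x, 124 mm along y).
- pocket3 (a point): Centre of the floor of one tote pocket; its axes are those of the tote (pocket 50 mm along x, 124 mm along y).
- pocket4 (a point): Centre of the floor of one tote pocket; its axes are those of the tote (pocket 50 mm along x, 124 mm along y).
- pocket5 (a point): Centre of the floor of one tote pocket; its axes are those of the tote (pocket 50 mm along x, 124 mm along y).
- block0: Aluminium pillow-block casting, 0.26 kg (may be absent). Foot 100 (its x) x 36 (its y) x 14 mm; in the middle a housing 44 mm along x, 28 mm along y, flat-sided from 14 to 34 mm height, round top to 56 mm, dark bore along y. A 28 mm lug of the foot is left on each side of the housing along x. Origin: centre of its underside, z up when on its foot. Starts in the tray.
- block1: Aluminium pillow-block casting, 0.26 kg (may be absent). Foot 100 (its x) x 36 (its y) x 14 mm; in the middle a housing 44 mm along x, 28 mm along y, flat-sided from 14 to 34 mm height, round top to 56 mm, dark bore along y. A 28 mm lug of the foot is left on each side of the housing along x. Origin: centre of its underside, z up when on its foot. Starts in the tray.
- block2: Aluminium pillow-block casting, 0.26 kg (may be absent). Foot 100 (its x) x 36 (its y) x 14 mm; in the middle a housing 44 mm along x, 28 mm along y, flat-sided from 14 to 34 mm height, round top to 56 mm, dark bore along y. A 28 mm lug of the foot is left on each side of the housing along x. Origin: centre of its underside, z up when on its foot. Starts in the tray.
- block3: Aluminium pillow-block casting, 0.26 kg (may be absent). Foot 100 (its x) x 36 (its y) x 14 mm; in the middle a housing 44 mm along x, 28 mm along y, flat-sided from 14 to 34 mm height, round top to 56 mm, dark bore along y. A 28 mm lug of the foot is left on each side of the housing along x. Origin: centre of its underside, z up when on its foot. Starts in the tray.
- block4: Aluminium pillow-block casting, 0.26 kg (may be absent). Foot 100 (its x) x 36 (its y) x 14 mm; in the middle a housing 44 mm along x, 28 mm along y, flat-sided from 14 to 34 mm height, round top to 56 mm, dark bore along y. A 28 mm lug of the foot is left on each side of the housing along x. Origin: centre of its underside, z up when on its foot. Starts in the tray.
- block5: Aluminium pillow-block casting, 0.26 kg (may be absent). Foot 100 (its x) x 36 (its y) x 14 mm; in the middle a housing 44 mm along x, 28 mm along y, flat-sided from 14 to 34 mm height, round top to 56 mm, dark bore along y. A 28 mm lug of the foot is left on each side of the housing along x. Origin: centre of its underside, z up when on its foot. Starts in the tray.
- jar: Bystander: amber jar, 60 mm in diameter, 85 mm high. Origin: underside centre.
- brush: Bystander: hand brush with a wooden handle, lying flat at one side of the bench. Origin: its underside, about the middle of its length.
Mind the look-alikes: they are no part of the job. Leave any blue or orange look-alike of the block2 alone. Leave any blue or purple look-alike of the block5 alone.

How it is judged:
By the outcome, as a careful person would: the job done as asked, in the order asked, and still so for the second after the job is handed in, with the robot touching nothing.
Of block0, block1, block2, block3, block4, block5 only 4 to 6 are there at a start; the rules pass over those that are not, and their reading is None.
At some moment in a run one of block0, block1, block2, block3, block4, block5 may be knocked a few centimetres aside while the robot is not near it.
Once in a run the grip may slacken for a moment while it holds something.
It also fails if it takes over 210 s, if anything falls off the work surface, if the arm or the gripper's body presses on something with over 40 N, if the wrist force passes 120 N, or if a joint passes its speed limit or range.

ROBOT

A 6-joint arm with a two-finger parallel gripper is mounted at the origin on the work surface. World frame = base frame: x ahead of the robot, y to its left, z up, the work surface at z = 0. Lengths are in m, angles in rad, forces in N, time in s.
With the tool pointing down it reaches from about 0.4 to 0.825 m from the base axis. Payload 7 kg.
Tool frame: the origin (TCP) lies on the centre line of the jaws, within the pads' length; the fingertips stand arm.tip_reach ahead of it and the grasp point (between the pads) lies 5 mm behind it (arm.tip_reach is the distance from the TCP to the fingertips, in m); z points along the fingers, y is the direction in which the jaws open and shut (so a half turn about z gives the same grasp; the last joint's range is limited). The gripper opens to 88 mm and grips with 3 to 60 N. Pads are 19 mm wide; open, the fingers measure 130 mm over their backs; the gripper's body (78 mm by 193 mm) begins 47 mm behind the grasp point.
Start: joints at [-0.991, 0.359, 0.012, 0, -1.224, -0.288], TCP at [0.194, -0.646, 0.241] pointing down, gripper open.
Joint ranges: [-3.07, 3.07], [-1.43, 2.12], [-1.02, 1.25], [-3.03, 1.67], [-3.05, -0], [-3.03, 3.03]. Speed limits (rad/s): [2.39, 2.39, 3.01, 3.14, 3.14, 3.14].

INTERFACE

Orientations are given as a unit quaternion [w, x, y, z].
In Python, from bench import arm gives the robot as it stands. The module is installed in compiled form; this text tells all that it offers.
- The arm moves only by the tool servo_tool, never from a script. Its arguments are lists of equal length, an entry for each row: "dp": the shift along the world's x, y, z in mm, a list of three; "angular": the turn, a rotation vector about the world's x, y, z in rad, a list of three; "hand": the opening, from -1 (shut) to 1 (fully open), so that 0 is half open. A call has 1 to 10 rows; each row is the pose to reach, as a shift and turn from the pose measured when the call began; what a row does not reach only later rows make up. A row lasts 1/12 s, in which the tool goes at most 41.7 mm and 7.16 degrees, less where a joint would pass 70% of its speed; a pose out of reach is approached as far as the arm can. A call with a gripper value outside its range is refused whole. The fingers move at their own pace and stop on an object; the grip force is fixed at half the most. Time passes only in rows, so rows that repeat a pose let the fingers close. It gives the time, the measured TCP pose, the force and the opening at its end, in the units of the state.
- arm.read_state(): the state, without advancing time (a new reading comes with each control period).
- arm.read_camera(name): name is "side" or "top"; returns a dict with "frame" (420x560x3 uint8, red, green, blue), "fov_y" (degrees; the focal length in pixels is half the picture's height over the tangent of half this angle, whatever the lens; pixels are square), "cx", "cy" (the principal point, pixels), "xyz" and "attitude" of the camera in the world. Camera axes: x right, y down, z forward; pixel columns grow to the right and rows downward; lengths in m; the calibration is good to about 2 mm. A picture is of the moment at which its call begins. There is no depth.
- arm.sign_off(): hands the job in, once; it reports no verdict.
The state is a dict: "t": time; "joint_pos": joint angles; "dq": joint speeds; "joint_torque": joint torques, N m; "eef_pos": TCP position; "tcp_rot": TCP orientation; "contact_force": force on the tool from outside, world axes, zero at the start; "ft_torque": the same for the moment, N m; "opening": finger opening in m.
Only numpy, scipy, OpenCV 4.12 (cv2) and the standard library are available. Lean on these libraries where they do the work, as an engineer would, in place of code of your own. Each camera call takes 0.05 s, during which the arm holds its last target.

## Working session

There is one attempt and no reset: what is moved stays moved. The work goes in short steps, Python scripts to look and compute and a tool call to move; the robot and the scene stay as the last step left them, time stands still between calls to the robot, and variables do not carry over. Pictures are saved under pics/ and viewed, and the job is handed in when it is done.

Besides the shell and the picture viewer there is one more tool, called after "Call:" by a JSON object that holds its "fn" and its "kwargs". servo_tool: Moves the arm, as the interface text tells. Its arguments: {"type":"object","properties":{"dp":{"type":"array"},"angular":{"type":"array"},"hand":{"type":"array"}},"required":["dp","angular","hand"]}

```bash
mkdir -p pics; ls; python3 - <<'E'
from bench import arm
import cv2
print(arm.read_state()); print(arm.tip_reach)
for n in ("side","top"):
    c=arm.read_camera(n); cv2.imwrite(f"pics/{n}0.png",c["frame"][:,:,::-1])
    print(n,{k:v for k,v in c.items() if k!="frame"})
E
```

```text
pics
{'t': 0.0, 'joint_pos': array([-9.90908357e-01,  3.59394777e-01,  1.10859278e-02, -3.64697412e-04,
       -1.22411676e+00, -2.88074382e-01]), 'dq': array([ 1.58040601e-04, -8.07070020e-04,  7.07834925e-04,  2.58045302e-03,
        2.79733947e-03, -2.04683319e-05]), 'joint_torque': array([-3.32726904e-04, -5.82720315e+01,  2.93063164e+01,  6.99743226e+00,
        6.98520264e-03, -1.29624932e-04]), 'eef_pos': array([ 0.19402305, -0.64603128,  0.23962673]), 'tcp_rot': array([-1.86989308e-04, -1.45328159e-01,  9.89383158e-01,  8.11214974e-04]), 'contact_force': array([-0.35454366,  1.65996773, -0.51548109]), 'ft_torque': array([-0.01529264, -0.02435403,  0.05350673]), 'opening': 0.0874988397669572}
0.014
side {'fov_y': 53.196523364768275, 'cx': 275.06038694456004, 'cy': 204.91441360076843, 'xyz': array([-0.13066768,  0.86783884,  0.68125564]), 'attitude': array([ 0.18012546, -0.3214485 ,  0.8098765 , -0.45642714])}
top {'fov_y': 55.29360023240586, 'cx': 274.6040134546361, 'cy': 202.11281166640555, 'xyz': array([0.48086954, 0.1231507 , 1.19282136]), 'attitude': array([ 0.01768703, -0.70329659,  0.71057153, -0.01221344])}
```

View pics/side0.png

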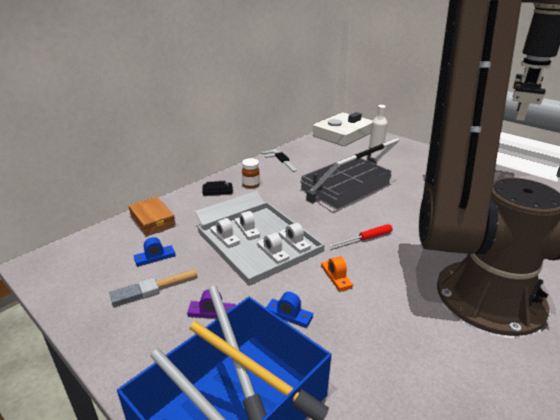

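View pics/top0.png

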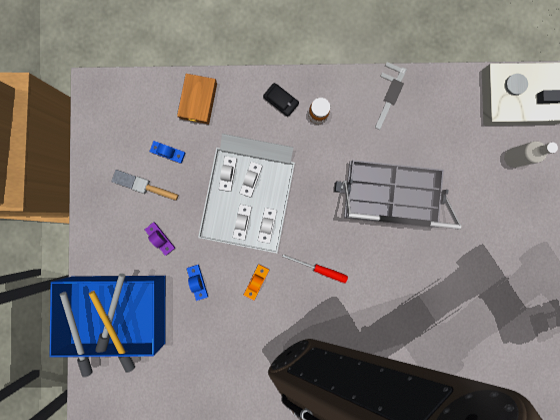

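The side and top views show four grey blocks in the tray: top (227,173), (250,179), (242,222), (266,225). The look-alikes are outside it: blue at (167,152) and (197,282), purple at (159,238), orange at (257,281). The tote is at (393,193) and the jar at (319,108).

```bash
cat > h.py <<'E'
import numpy as np, cv2
from bench import arm
from scipy.spatial.transform import Rotation as R
def cam(n):
    c=arm.read_camera(n); H=c["frame"].shape[0]
    c["f"]=H/2/np.tan(np.radians(c["fov_y"]/2))
    w,x,y,z=c["attitude"]; c["R"]=R.from_quat([x,y,z,w]).as_matrix(); return c
def px2w(c,uv,z):
    d=c["R"]@np.array([(uv[0]-c["cx"])/c["f"],(uv[1]-c["cy"])/c["f"],1.])
    return c["xyz"]+d*(z-c["xyz"][2])/d[2]
def w2px(c,p):
    q=c["R"].T@(np.asarray(p)-c["xyz"]); return np.array([c["cx"]+c["f"]*q[0]/q[2],c["cy"]+c["f"]*q[1]/q[2]])
def crop(c,box,s,name,grid=10,pts=()):
    x0,y0,x1,y1=box
    im=cv2.resize(c["frame"][y0:y1,x0:x1,::-1],None,fx=s,fy=s,interpolation=cv2.INTER_CUBIC)
    if grid:
        for u in range(x0-x0%grid+grid,x1,grid):
            cv2.line(im,((u-x0)*s,0),((u-x0)*s,6),(0,255,255),1); cv2.putText(im,str(u),((u-x0)*s-10,16),0,.35,(0,0,255),1)
        for v in range(y0-y0%grid+grid,y1,grid):
            cv2.line(im,(0,(v-y0)*s),(6,(v-y0)*s),(0,255,255),1); cv2.putText(im,str(v),(8,(v-y0)*s+4),0,.35,(0,0,255),1)
    for p in pts:
        u,v=w2px(c,p); cv2.circle(im,(int((u-x0+.5)*s),int((v-y0+.5)*s)),2,(0,0,255),-1)
    cv2.imwrite(name,im)
E
python3 - <<'E'
from h import *
c=cam("top"); crop(c,(190,125,305,260),4,"pics/tray_t.png")
crop(c,(325,145,475,240),5,"pics/tote_t.png")
c=cam("side"); crop(c,(190,180,330,285),5,"pics/tray_s.png")
crop(c,(290,130,410,220),6,"pics/tote_s.png")
E
```

```text
(no output)
```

View pics/tray_t.png

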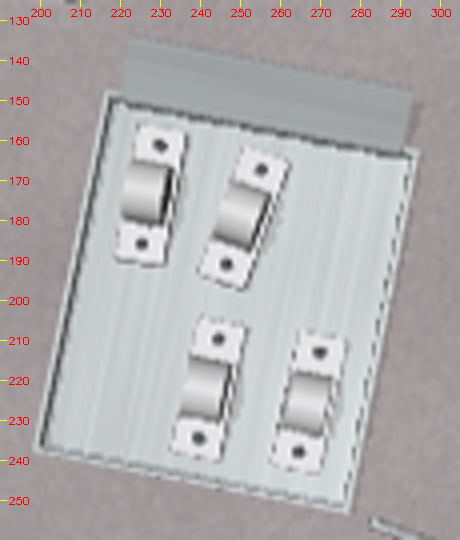

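View pics/tote_t.png

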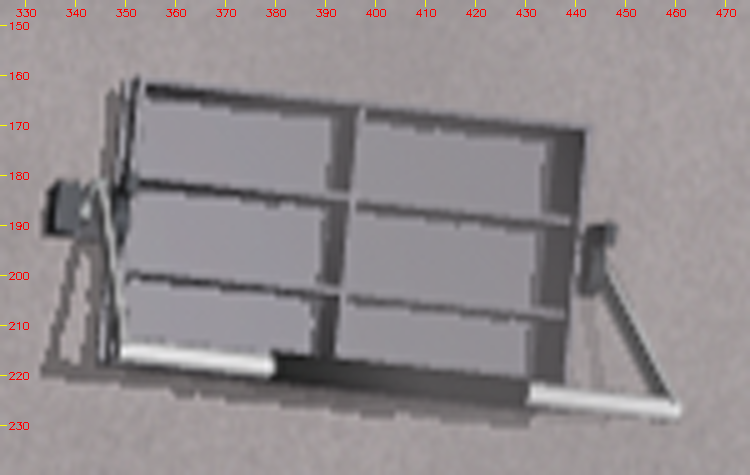

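View pics/tray_s.png

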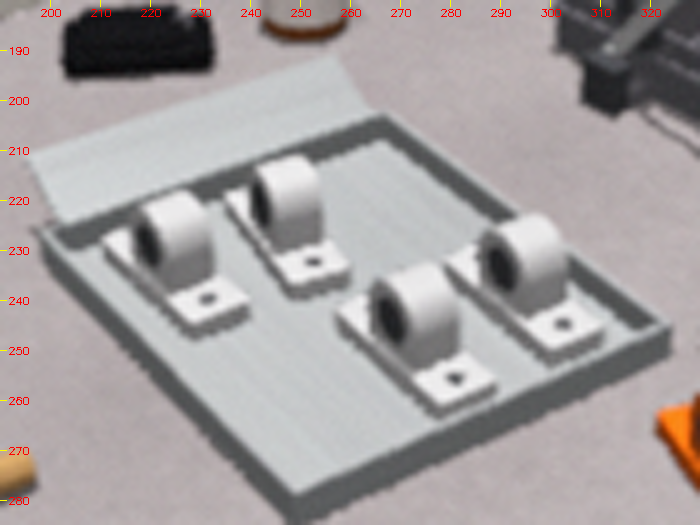

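View pics/tote_s.png

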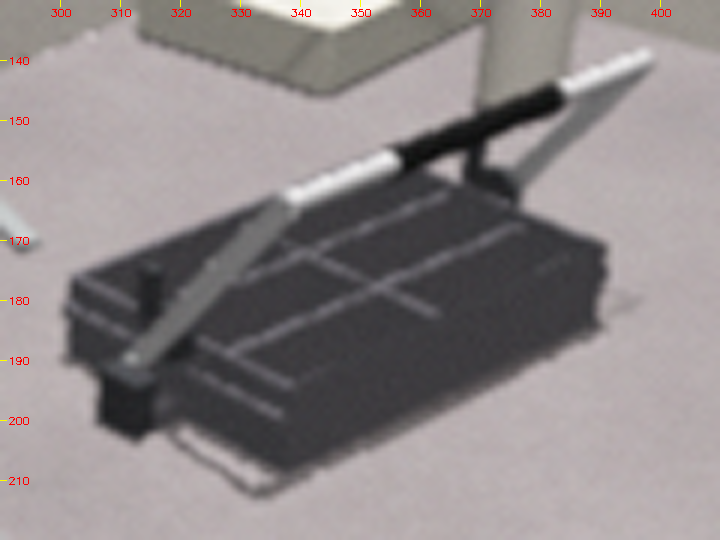

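The tray crop shows all four blocks standing on their feet with long axes roughly along world x. The tote crop shows the handle half raised on the robot side. Next I fit the poses.

```bash
cat >> h.py <<'E'
def tote2w(P,p):
    x,y,a=P; c,s=np.cos(a),np.sin(a); return np.array([x+c*p[0]-s*p[1],y+s*p[0]+c*p[1],p[2]])
E
python3 - <<'E'
from h import *
from scipy.optimize import least_squares
ct=cam("top"); cs=cam("side")
k=lambda x,y,s,x0,y0:((x+.5)/s-.5+x0,(y+.5)/s-.5+y0)
for n,a,b in [("A",(160,145),(141,243)),("B",(261,170),(226,264)),("C",(218,339),(198,438)),("D",(320,352),(298,452))]:
    p=px2w(ct,k(*a,4,190,125),.018);q=px2w(ct,k(*b,4,190,125),.018)
    d=p-q; print(n,((p+q)/2).round(4),"len",np.linalg.norm(d).round(4),"yaw",np.degrees(np.arctan2(d[1],d[0])).round(1))
for n,a,b in [("A",None,(207,299)),("B",None,(313,262)),("C",None,(455,378)),("D",None,(562,324))]:
    print(n,"side near hole",px2w(cs,k(*b,5,190,180),.018).round(4))
# tote
T=[((353,204),(27,0,50)),((342,292),(-27,0,50)),((587,128),(83,-130,50)),((566,316),(-27,-126,50)),((578,220),(27,-126,50)),((138,182),(27,126,50)),((130,275),(-27,126,50))]
S=[((383,286),(-27,0,50)),((310,244),(27,0,50)),((606,245),(-83,-130,50)),((75,278),(83,130,50))]
def res(P):
    r=[]
    for a,m in T: r+=list(w2px(ct,tote2w(P,np.array(m)/1e3))-k(*a,5,325,145))
    for a,m in S: r+=list(w2px(cs,tote2w(P,np.array(m)/1e3))-k(*a,6,290,130))
    return np.array(r)
s=least_squares(res,[.5,-.23,0]); P=s.x; print(P,np.degrees(P[2])); print(res(P).reshape(-1,2).round(1))
np.save("tote.npy",P)
# handle: bar end points (y about +-137) find angle
for nm,c,a,sc,x0,y0,yy in [("t",ct,(123,352),5,325,145,141),("t",ct,(675,409),5,325,145,-141),("s",cs,(285,203),6,290,130,141),("s",cs,(650,57),6,290,130,-141)]:
    t=np.linspace(0,1.7,171); e=[np.linalg.norm(w2px(c,tote2w(P,(-.13*np.cos(u),yy/1e3,.05+.13*np.sin(u))))-k(*a,sc,x0,y0)) for u in t]
    print(nm,yy,t[np.argmin(e)],min(e))
print("bar at .6", tote2w(P,(-.13*np.cos(.6),0,.05+.13*np.sin(.6))),"bar 0",tote2w(P,(-.13,0,.05)))
E
```

```text
A [0.6176 0.2706 0.018 ] len 0.0737 yaw -11.2
B [0.5998 0.2022 0.018 ] len 0.0739 yaw -20.8
C [0.4741 0.2292 0.018 ] len 0.0738 yaw -11.8
D [0.4635 0.1553 0.018 ] len 0.0748 yaw -13.0
A side near hole [0.5816 0.2816 0.018 ]
B side near hole [0.5651 0.2184 0.018 ]
C side near hole [0.4385 0.2405 0.018 ]
D side near hole [0.4285 0.1678 0.018 ]
[ 0.54843348 -0.20958519 -0.10482313] -6.0059231748348845
[[-0.1 -0.7]
 [ 0.6  0.6]
 [ 0.2 -0.7]
 [ 0.  -0.1]
 [-0.9  0.3]
 [-1.2 -0.4]
 [-1.2 -0.2]
 [ 0.7 -1.9]
 [ 0.5 -0.5]
 [ 1.5 -0.8]
 [ 0.3 -0.5]]
t 141 0.96 0.22629336701209682
t -141 0.9500000000000001 1.105101859400468
s 141 0.97 1.7617243183489038
s -141 0.93 0.5699259701870341
bar at .6 [ 0.44172878 -0.19835892  0.12340352] bar 0 [ 0.41914704 -0.19598313  0.05      ]
```

Call:
{"fn": "servo_tool", "kwargs": {"dp": [[40, 60, 0], [70, 110, 0], [95, 150, 0], [120, 190, 0], [145, 230, 0], [170, 270, 0], [195, 310, 0], [215, 345, 0], [240, 380, 0], [260, 415, 0]], "angular": [[0, 0, 0.117], [0, 0, 0.235], [0, 0, 0.352], [0, 0, 0.47], [0, 0, 0.587], [0, 0, 0.705], [0, 0, 0.822], [0, 0, 0.94], [0, 0, 1.057], [0, 0, 1.175]], "hand": [-1, -1, -1, -1, -1, -1, -1, -1, -1, -1]}}

```text
t: 1.13
eef_pos: [0.4163, -0.2917, 0.2406]
tcp_rot: [0.0, -0.672, 0.741, -0.0]
contact_force: [0.8, -0.8, -0.2]
opening: 0.0264
```

```bash
cat > st.py <<'E'
from h import *
s=arm.read_state(); w,x,y,z=s["tcp_rot"]; r=R.from_quat([x,y,z,w]).as_matrix()
print("t",round(s["t"],2),"pos mm",(s["eef_pos"]*1e3).round(1),"jawyaw",np.degrees(np.arctan2(r[1,1],r[0,1])).round(1),"z",r[:,2].round(3),"F",s["contact_force"].round(1),"open",round(s["opening"]*1e3,1),"q",s["joint_pos"].round(2))
E
python3 st.py
```

```text
t 1.13 pos mm [ 416.3 -291.7  240.6] jawyaw 174.4 z [ 0. -0. -1.] F [ 0.8 -0.8 -0.2] open 26.4 q [-0.22  0.08 -0.35  0.   -1.14  0.13]
```

Call:
{"fn": "servo_tool", "kwargs": {"dp": [[20, 30, -10], [40, 60, -20], [56, 88, -35], [56, 89, -50], [56, 89, -58], [56, 89, -60], [56, 89, -60]], "angular": [[0, 0, 0], [0, 0, 0], [0, 0, 0], [0, 0, 0], [0, 0, 0], [0, 0, 0], [0, 0, 0]], "hand": [-1, -1, -1, -1, -1, -1, -1]}}

```text
t: 1.72
eef_pos: [0.4717, -0.2032, 0.1803]
tcp_rot: [-0.0, -0.671, 0.741, 0.0]
contact_force: [-0.5, 0.1, -0.1]
opening: 0.0005
```

```bash
python3 st.py; python3 - <<'E'
from h import *
c=cam("top"); crop(c,(325,145,475,240),5,"pics/a_t.png"); c=cam("side"); crop(c,(290,110,410,210),6,"pics/a_s.png")
E
```

```text
t 1.72 pos mm [ 471.7 -203.2  180.3] jawyaw 174.3 z [-0.001 -0.    -1.   ] F [-0.5  0.1 -0.1] open 0.5 q [-0.02  0.14 -0.43  0.   -1.   -0.08]
```

View pics/a_s.png

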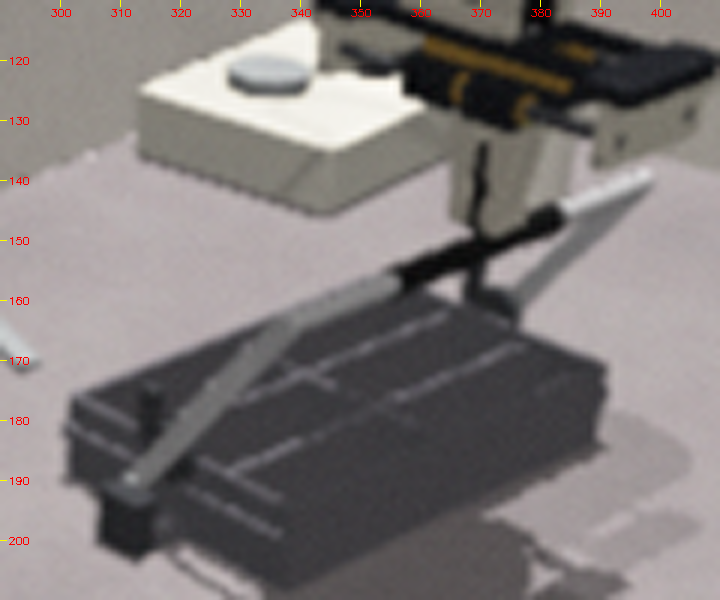

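Call:
{"fn": "servo_tool", "kwargs": {"dp": [[-6, 1, -6], [-12, 1, -13], [-19, 2, -21], [-25, 3, -29], [-32, 3, -38], [-38, 4, -47], [-42, 4, -55], [-46, 5, -65], [-50, 5, -77], [-52, 5, -84]], "angular": [[0, 0, 0], [0, 0, 0], [0, 0, 0], [0, 0, 0], [0, 0, 0], [0, 0, 0], [0, 0, 0], [0, 0, 0], [0, 0, 0], [0, 0, 0]], "hand": [-1, -1, -1, -1, -1, -1, -1, -1, -1, -1]}}

```text
t: 2.65
eef_pos: [0.4197, -0.1987, 0.0963]
tcp_rot: [0.0, -0.671, 0.742, -0.001]
contact_force: [-1.0, 0.4, 0.8]
opening: 0.0007
```

```bash
python3 st.py; python3 - <<'E'
from h import *
c=cam("side"); crop(c,(290,110,410,210),6,"pics/b_s.png")
E
```

```text
t 2.65 pos mm [ 419.7 -198.7   96.3] jawyaw 174.3 z [ 0.001 -0.    -1.   ] F [-1.   0.4  0.8] open 0.7 q [-0.02  0.16 -0.63  0.   -0.77 -0.08]
```

View pics/b_s.png

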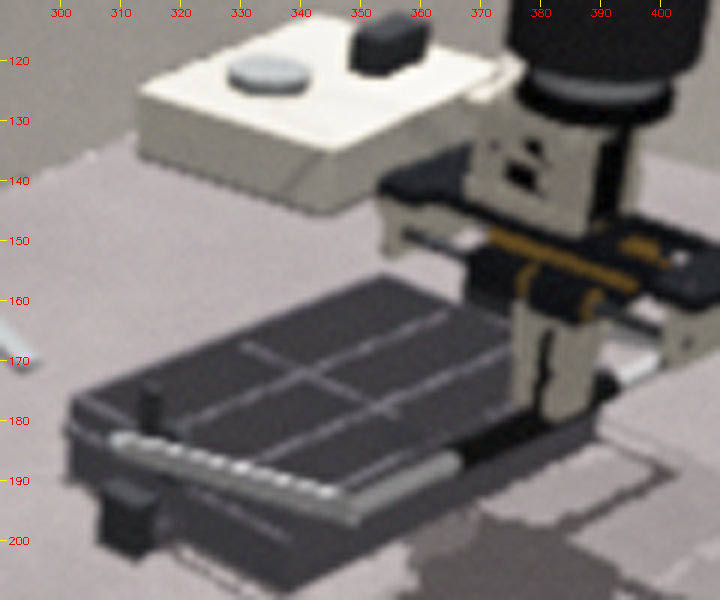

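The handle is nearly down, with the fingers still on the sleeve at (380,178).

Call:
{"fn": "servo_tool", "kwargs": {"dp": [[-1, 0, -6], [-2, 0, -12], [-2, 0, -18], [-2, 0, -22], [-2, 0, -25], [-2, 0, -28], [-2, 0, -28]], "angular": [[0, 0, 0], [0, 0, 0], [0, 0, 0], [0, 0, 0], [0, 0, 0], [0, 0, 0], [0, 0, 0]], "hand": [-1, -1, -1, -1, -1, -1, -1]}}

```text
t: 3.28
eef_pos: [0.4171, -0.1988, 0.0703]
tcp_rot: [-0.001, -0.671, 0.741, -0.0]
contact_force: [-15.2, 9.4, 46.2]
opening: -0.0002
```

Call:
{"fn": "servo_tool", "kwargs": {"dp": [[0, 0, 20], [0, 0, 60], [0, 30, 100], [0, 70, 130], [10, 110, 140], [20, 150, 140], [30, 190, 140], [40, 230, 140], [40, 270, 140], [40, 300, 140]], "angular": [[0, 0, 0], [0, 0, 0], [0, 0, 0], [0, 0, 0], [0, 0, 0], [0, 0, 0], [0, 0, 0], [0, 0, 0], [0, 0, 0], [0, 0, 0]], "hand": [-1, -1, 0.4, 0.4, 0.4, 0.4, 0.4, 0.4, 0.4, 0.4]}}

```text
t: 4.12
eef_pos: [0.4574, 0.1035, 0.2106]
tcp_rot: [-0.0, -0.672, 0.741, -0.0]
contact_force: [1.0, -0.3, -0.2]
opening: 0.0483
```

```bash
python3 st.py; python3 - <<'E'
from h import *
c=cam("top"); cv2.imwrite("pics/c_t.png",c["frame"][:,:,::-1]);crop(c,(325,145,475,240),5,"pics/c_t2.png"); c=cam("side"); crop(c,(190,130,410,290),3,"pics/c_s.png")
P=np.load("tote.npy")
for i,p in enumerate([(x,y) for x in (54,0,-54) for y in (64,-64)]): print(p,tote2w(P,(p[0]/1e3,p[1]/1e3,.004)).round(4))
E
```

```text
t 4.12 pos mm [457.4 103.5 210.6] jawyaw 174.4 z [ 0.    -0.001 -1.   ] F [ 1.  -0.3 -0.2] open 48.3 q [ 0.64  0.04 -0.47  0.   -1.06 -0.74]
(54, 64) [ 0.6088 -0.1516  0.004 ]
(54, -64) [ 0.5954 -0.2789  0.004 ]
(0, 64) [ 0.5551 -0.1459  0.004 ]
(0, -64) [ 0.5417 -0.2732  0.004 ]
(-54, 64) [ 0.5014 -0.1403  0.004 ]
(-54, -64) [ 0.488  -0.2676  0.004 ]
```

View pics/c_s.png

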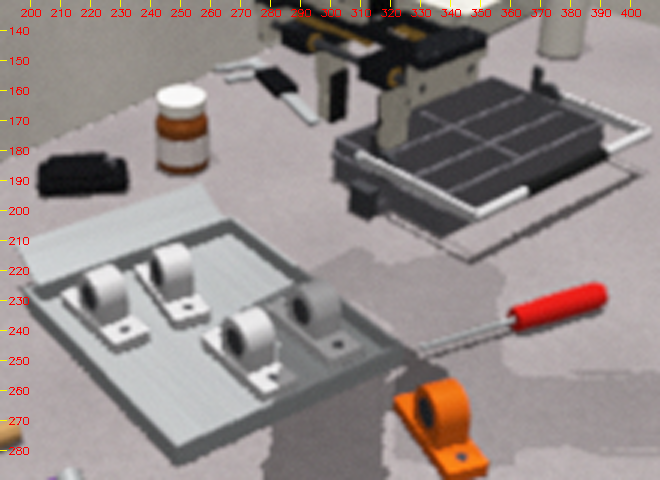

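View pics/c_t2.png

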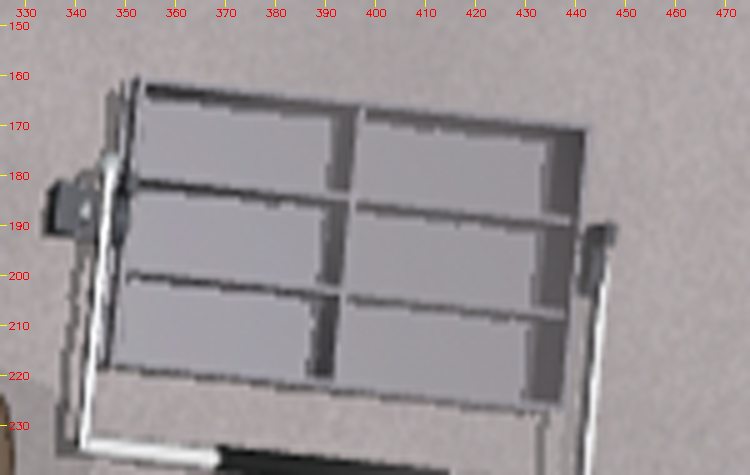

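View pics/c_t.png

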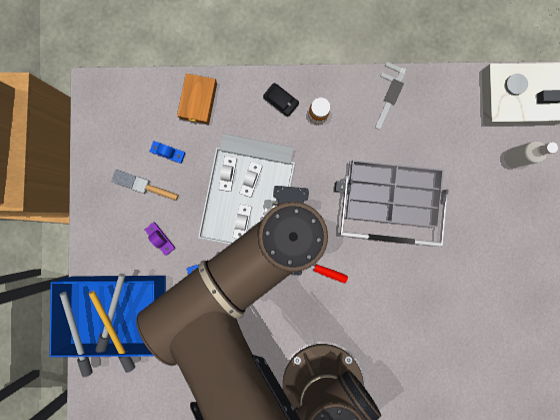

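The handle lies level, its bar at top (390,236), clear of the pockets. Next is block D at top (266,225).

Call:
{"fn": "servo_tool", "kwargs": {"dp": [[3, 30, -30], [6, 53, -65], [6, 53, -100], [6, 53, -130], [6, 53, -150], [6, 53, -165], [6, 53, -174], [6, 53, -174], [6, 53, -174], [6, 53, -174]], "angular": [[0, 0, -0.06], [0, 0, -0.13], [0, 0, -0.13], [0, 0, -0.13], [0, 0, -0.13], [0, 0, -0.13], [0, 0, -0.13], [0, 0, -0.13], [0, 0, -0.13], [0, 0, -0.13]], "hand": [0.4, 0.4, 0.4, 0.4, 0.4, 0.4, 0.4, 0.4, -1, -1]}}

```text
t: 5.05
eef_pos: [0.4646, 0.1595, 0.0374]
tcp_rot: [0.001, -0.624, 0.781, -0.0]
contact_force: [-0.3, -0.9, -0.2]
opening: 0.0535
```

```bash
python3 st.py; python3 - <<'E'
from h import *
c=cam("side"); crop(c,(190,130,360,290),4,"pics/d_s.png")
E
```

```text
t 5.05 pos mm [464.6 159.5  37.4] jawyaw 167.2 z [ 0.002  0.    -1.   ] F [-0.3 -0.9 -0.2] open 53.5 q [ 0.73  0.3  -0.64  0.   -0.63 -0.96]
```

View pics/d_s.png

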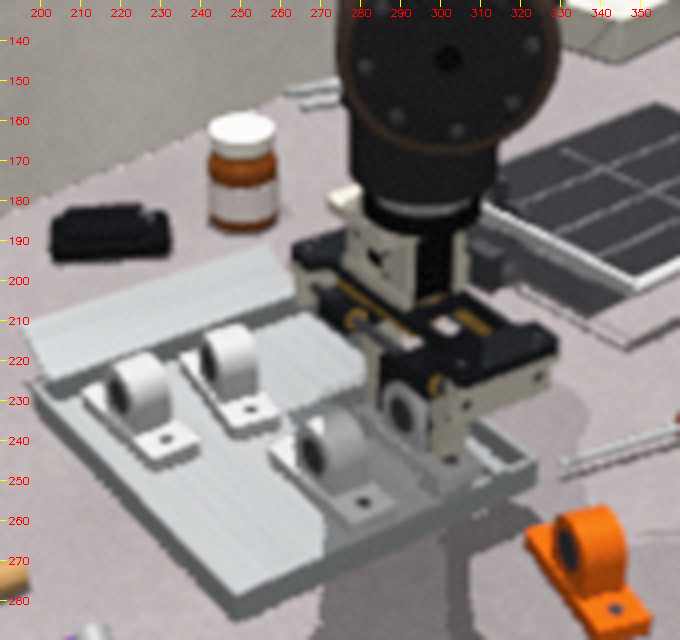

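The fingers straddle the housing of block D at (293,232). Now I close and lift.

Call:
{"fn": "servo_tool", "kwargs": {"dp": [[0, 0, 0], [0, 0, 0], [0, 0, 0], [0, 0, 0], [0, 0, 3], [0, 0, 10], [0, 0, 30]], "angular": [[0, 0, 0], [0, 0, 0], [0, 0, 0], [0, 0, 0], [0, 0, 0], [0, 0, 0], [0, 0, 0]], "hand": [-1, -1, -1, -1, -1, -1, -1]}}

```text
t: 5.68
eef_pos: [0.463, 0.1584, 0.066]
tcp_rot: [-0.001, -0.624, 0.782, -0.0]
contact_force: [-0.0, -0.1, -2.5]
opening: 0.0435
```

```bash
python3 st.py; python3 - <<'E'
from h import *
c=cam("side"); crop(c,(190,130,360,290),4,"pics/e_s.png")
E
```

```text
t 5.68 pos mm [463.  158.4  66. ] jawyaw 167.2 z [-0.002 -0.002 -1.   ] F [-0.  -0.1 -2.5] open 43.5 q [ 0.73  0.25 -0.61  0.   -0.71 -0.96]
```

View pics/e_s.png

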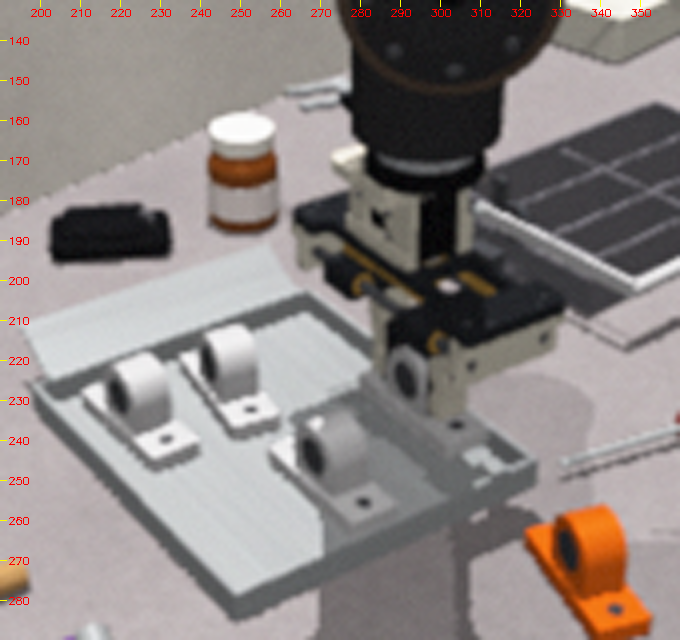

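Block D is held (43.5 mm opening, −2.5 N). I carry it to the far-right pocket.

Call:
{"fn": "servo_tool", "kwargs": {"dp": [[0, 0, 35], [10, -30, 65], [25, -70, 80], [40, -110, 80], [50, -150, 80], [60, -190, 80], [75, -230, 80], [90, -270, 80], [105, -310, 80], [115, -350, 80]], "angular": [[0, 0, 0], [0, 0, -0.1], [0, 0, -0.22], [0, 0, -0.34], [0, 0, -0.46], [0, 0, -0.58], [0, 0, -0.7], [0, 0, -0.82], [0, 0, -0.94], [0, 0, -1.06]], "hand": [-1, -1, -1, -1, -1, -1, -1, -1, -1, -1]}}

```text
t: 6.57
eef_pos: [0.579, -0.1845, 0.1512]
tcp_rot: [0.001, -0.141, 0.99, -0.002]
contact_force: [0.9, 0.1, -2.2]
opening: 0.0437
```

```bash
python3 st.py
```

```text
t 6.57 pos mm [ 579.  -184.5  151.2] jawyaw 106.2 z [ 0.003 -0.003 -1.   ] F [ 0.9  0.1 -2.2] open 43.7 q [ 0.01  0.32 -0.27  0.   -0.98 -1.3 ]
```

Call:
{"fn": "servo_tool", "kwargs": {"dp": [[6, -35, 0], [12, -70, 0], [16, -94, 0], [16, -94, -15], [16, -94, -30], [16, -94, -35], [16, -94, -35]], "angular": [[0, 0, -0.12], [0, 0, -0.24], [0, 0, -0.36], [0, 0, -0.387], [0, 0, -0.387], [0, 0, -0.387], [0, 0, -0.387]], "hand": [-1, -1, -1, -1, -1, -1, -1]}}

```text
t: 7.15
eef_pos: [0.5937, -0.2783, 0.1146]
tcp_rot: [-0.001, 0.052, 0.999, -0.001]
contact_force: [0.1, 0.0, -1.6]
opening: 0.0434
```

```bash
python3 st.py; python3 - <<'E'
from h import *
c=cam("top"); crop(c,(325,125,475,240),5,"pics/f_t.png");c=cam("side"); crop(c,(290,110,430,220),5,"pics/f_s.png")
E
```

```text
t 7.15 pos mm [ 593.7 -278.3  114.6] jawyaw 84.0 z [-0.001 -0.003 -1.   ] F [ 0.1  0.  -1.6] open 43.4 q [-0.14  0.43 -0.19  0.   -0.95 -1.54]
```

View pics/f_s.png

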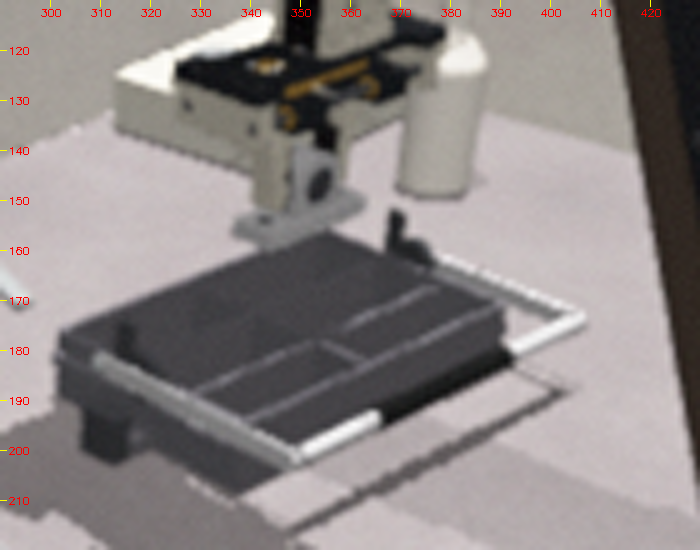

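View pics/f_t.png

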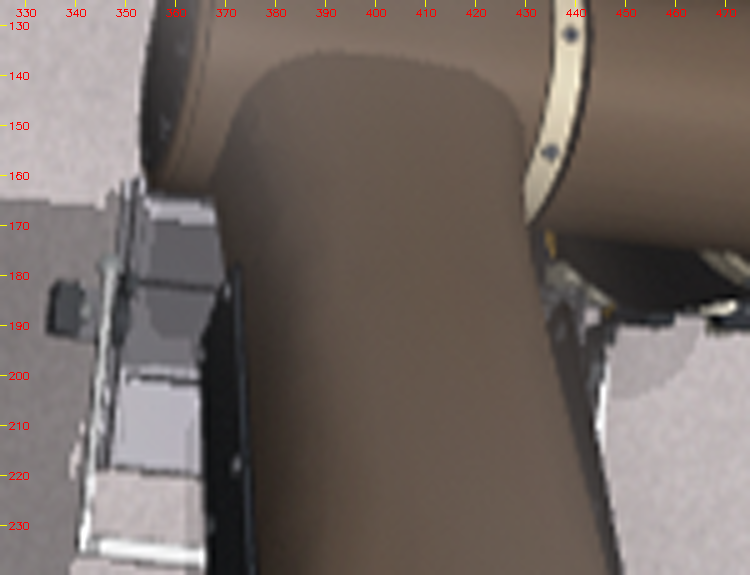

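```bash
python3 - <<'E'
from h import *
P=np.load("tote.npy"); c=cam("side"); ct=cam("top")
for x in (0,.01,.02,.03):
  for y in (-.137,.137,.146):
    for z in (.05,.07,.08,.09): print(x,y,z,w2px(c,tote2w(P,(x,y,z))).round(1),w2px(ct,tote2w(P,(x,y,z))).round(1)) if z in(.05,.08) else 0
E
```

```text
0 -0.137 0.05 [373.6 161. ] [442.5 198.7]
0 -0.137 0.08 [374.7 153.2] [446.9 198.1]
0 0.137 0.05 [319.1 185.3] [346.4 189.6]
0 0.137 0.08 [319.6 176.8] [348.2 188.8]
0 0.146 0.05 [317.1 186.2] [343.2 189.3]
0 0.146 0.08 [317.6 177.7] [345.  188.5]
0.01 -0.137 0.05 [371.3 160.1] [442.7 195.2]
0.01 -0.137 0.08 [372.4 152.3] [447.2 194.5]
0.01 0.137 0.05 [316.8 184.1] [346.7 186.2]
0.01 0.137 0.08 [317.3 175.7] [348.5 185.3]
0.01 0.146 0.05 [314.8 185. ] [343.5 185.9]
0.01 0.146 0.08 [315.3 176.5] [345.3 185. ]
0.02 -0.137 0.05 [369.1 159.2] [443.  191.7]
0.02 -0.137 0.08 [370.1 151.4] [447.4 190.9]
0.02 0.137 0.05 [314.6 183. ] [347.  182.7]
0.02 0.137 0.08 [315.  174.6] [348.8 181.7]
0.02 0.146 0.05 [312.6 183.9] [343.8 182.4]
0.02 0.146 0.08 [313.  175.4] [345.6 181.4]
0.03 -0.137 0.05 [366.8 158.3] [443.3 188.2]
0.03 -0.137 0.08 [367.8 150.5] [447.7 187.4]
0.03 0.137 0.05 [312.3 181.9] [347.3 179.2]
0.03 0.137 0.08 [312.8 173.5] [349.1 178.1]
0.03 0.146 0.05 [310.3 182.7] [344.1 178.9]
0.03 0.146 0.08 [310.8 174.3] [345.9 177.8]
```

The end-stop posts by the hinge reach z ≈ 0.083, close under the gripper body, so this block goes into the near row, clear of the posts.

Call:
{"fn": "servo_tool", "kwargs": {"dp": [[-35, 4, 10], [-70, 7, 10], [-105, 10, 5], [-106, 11, 0], [-106, 11, -8], [-106, 11, -12], [-106, 11, -12]], "angular": [[0, 0, 0], [0, 0, 0], [0, 0, 0], [0, 0, 0], [0, 0, 0], [0, 0, 0], [0, 0, 0]], "hand": [-1, -1, -1, -1, -1, -1, -1]}}

```text
t: 7.93
eef_pos: [0.4905, -0.2671, 0.1051]
tcp_rot: [0.002, 0.051, 0.999, -0.002]
contact_force: [-0.2, -0.0, -1.6]
opening: 0.0439
```

```bash
python3 st.py; python3 - <<'E'
from h import *
c=cam("side"); crop(c,(290,110,430,220),5,"pics/g_s.png")
E
```

```text
t 7.93 pos mm [ 490.5 -267.1  105.1] jawyaw 84.1 z [ 0.004 -0.004 -1.   ] F [-0.2 -0.  -1.6] open 43.9 q [-0.15  0.29 -0.43  0.   -0.84 -1.53]
```

View pics/g_s.png

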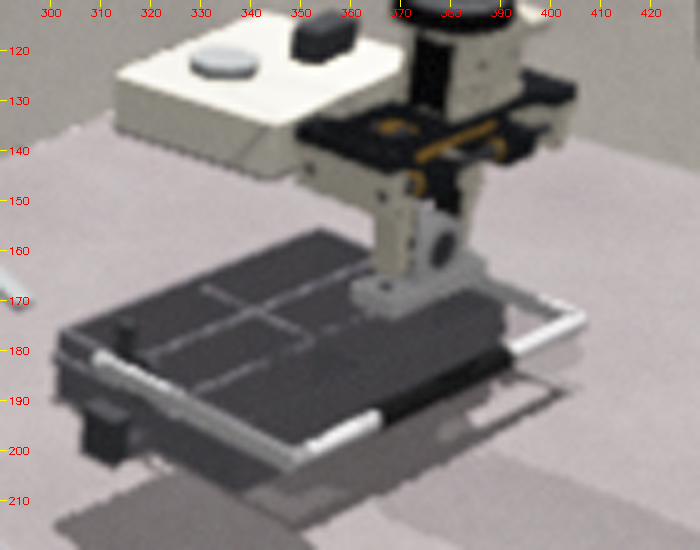

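Call:
{"fn": "servo_tool", "kwargs": {"dp": [[-2, -1, -15], [-2, -1, -30], [-2, -1, -42], [-2, -1, -52], [-2, -1, -58], [-2, -1, -62], [-2, -1, -65], [-2, -1, -65]], "angular": [[0, 0, 0], [0, 0, 0], [0, 0, 0], [0, 0, 0], [0, 0, 0], [0, 0, 0], [0, 0, 0], [0, 0, 0]], "hand": [-1, -1, -1, -1, -1, -1, -1, -1]}}

```text
t: 8.65
eef_pos: [0.4888, -0.2682, 0.04]
tcp_rot: [0.002, 0.051, 0.999, -0.002]
contact_force: [-0.8, -0.1, -1.6]
opening: 0.0439
```

```bash
python3 st.py; python3 - <<'E'
from h import *
c=cam("side"); crop(c,(290,110,430,220),5,"pics/i_s.png")
E
```

```text
t 8.65 pos mm [ 488.8 -268.2   40. ] jawyaw 84.1 z [ 0.003 -0.004 -1.   ] F [-0.8 -0.1 -1.6] open 43.9 q [-0.15  0.38 -0.49  0.01 -0.7  -1.53]
```

View pics/i_s.png

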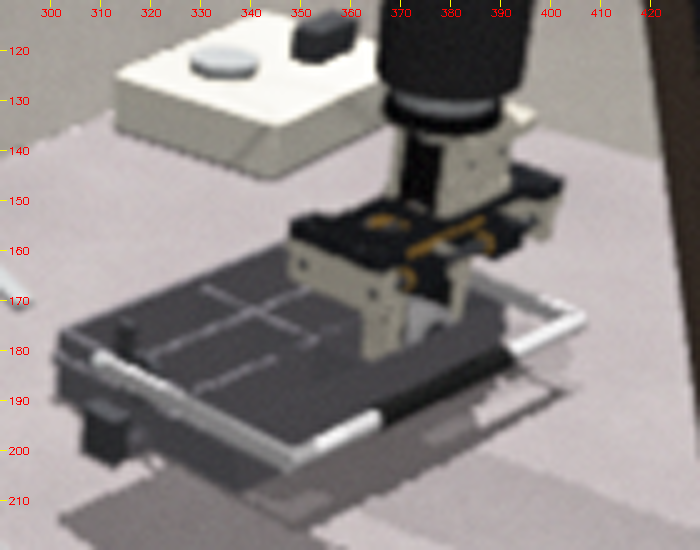

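The block is inside the pocket with no side load. Now lower, release and rise.

Call:
{"fn": "servo_tool", "kwargs": {"dp": [[0, 0, -2], [0, 0, -3.5], [0, 0, -3.5], [0, 0, -3.5], [0, 0, -3.5], [0, 0, -3.5], [0, 0, 15], [0, 0, 40], [0, 0, 80]], "angular": [[0, 0, 0], [0, 0, 0], [0, 0, 0], [0, 0, 0], [0, 0, 0], [0, 0, 0], [0, 0, 0], [0, 0, 0], [0, 0, 0]], "hand": [-1, -1, 0.36, 0.36, 0.36, 0.36, 0.36, 0.36, 0.36]}}

```text
t: 9.45
eef_pos: [0.4867, -0.2677, 0.1183]
tcp_rot: [-0.001, 0.052, 0.999, -0.001]
contact_force: [1.3, -0.9, 0.5]
opening: 0.0597
```

```bash
python3 st.py; python3 - <<'E'
from h import *
c=cam("side"); crop(c,(290,110,430,220),5,"pics/j_s.png"); crop(c,(190,130,360,290),4,"pics/j_s2.png")
E
```

```text
t 9.45 pos mm [ 486.7 -267.7  118.3] jawyaw 84.1 z [-0.003 -0.003 -1.   ] F [ 1.3 -0.9  0.5] open 59.7 q [-0.15  0.28 -0.42  0.   -0.88 -1.53]
```

View pics/j_s.png

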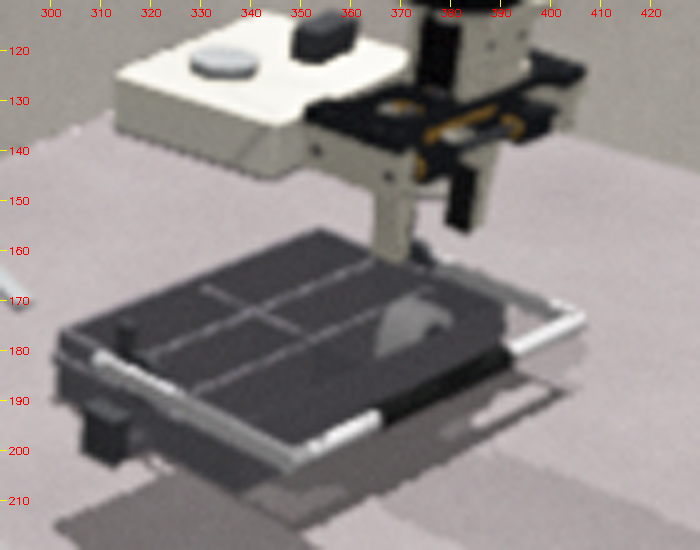

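View pics/j_s2.png

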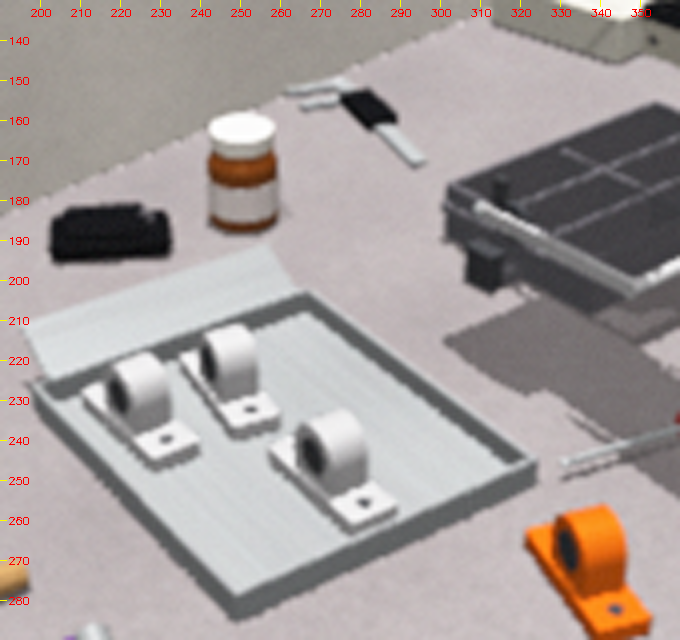

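Block D stands in its pocket at (382,174). The other three are unmoved. Next is block C.

Call:
{"fn": "servo_tool", "kwargs": {"dp": [[0, 25, 20], [0, 65, 40], [-1, 105, 45], [-2, 145, 45], [-3, 185, 45], [-4, 225, 45], [-5, 265, 45], [-6, 305, 45], [-8, 345, 40], [-10, 385, 30]], "angular": [[0, 0, 0.1], [0, 0, 0.22], [0, 0, 0.34], [0, 0, 0.46], [0, 0, 0.58], [0, 0, 0.7], [0, 0, 0.82], [0, 0, 0.94], [0, 0, 1.06], [0, 0, 1.18]], "hand": [0.4, 0.4, 0.4, 0.4, 0.4, 0.4, 0.4, 0.4, 0.4, 0.4]}}

```text
t: 10.33
eef_pos: [0.482, 0.1179, 0.1596]
tcp_rot: [0.008, -0.517, 0.856, -0.0]
contact_force: [1.1, -0.5, -0.2]
opening: 0.0614
```

```bash
python3 st.py
```

```text
t 10.33 pos mm [482.  117.9 159.6] jawyaw 152.2 z [ 0.014  0.008 -1.   ] F [ 1.1 -0.5 -0.2] open 61.4 q [ 0.64  0.13 -0.5   0.   -0.93 -1.12]
```

Call:
{"fn": "servo_tool", "kwargs": {"dp": [[-2, 38, 0], [-5, 76, -20], [-8, 113, -45], [-8, 113, -75], [-8, 113, -95], [-8, 113, -110], [-8, 113, -119], [-8, 113, -119], [-8, 113, -119], [-8, 113, -119]], "angular": [[-0.008, 0.014, 0.12], [-0.008, 0.014, 0.24], [-0.008, 0.014, 0.28], [-0.008, 0.014, 0.28], [-0.008, 0.014, 0.28], [-0.008, 0.014, 0.28], [-0.008, 0.014, 0.28], [-0.008, 0.014, 0.28], [-0.008, 0.014, 0.28], [-0.008, 0.014, 0.28]], "hand": [0.4, 0.4, 0.4, 0.4, 0.4, 0.4, 0.4, 0.4, 0.4, 0.4]}}

```text
t: 11.17
eef_pos: [0.4748, 0.2313, 0.0417]
tcp_rot: [0.001, -0.631, 0.776, 0.001]
contact_force: [0.7, 0.1, 1.1]
opening: 0.0612
```

```bash
python3 st.py;python3 - <<'E'
from h import *
c=cam("side"); crop(c,(190,130,360,290),4,"pics/k_s.png")
E
```

```text
t 11.17 pos mm [474.8 231.3  41.7] jawyaw 168.2 z [-0.     0.003 -1.   ] F [0.7 0.1 1.1] open 61.2 q [ 0.82  0.34 -0.55 -0.   -0.68 -1.03]
```

View pics/k_s.png

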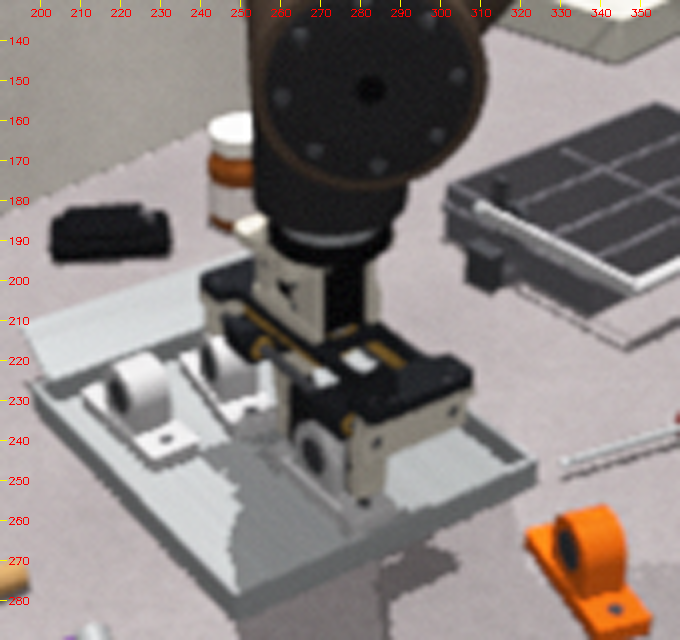

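Call:
{"fn": "servo_tool", "kwargs": {"dp": [[0, 0, -3], [0, 0, -3], [0, 0, -3], [0, 0, -3], [0, 0, -3], [0, 0, 0], [0, 0, 10], [0, 0, 40], [0, 0, 70], [0, 0, 90]], "angular": [[0, 0, 0], [0, 0, 0], [0, 0, 0], [0, 0, 0], [0, 0, 0], [0, 0, 0], [0, 0, 0], [0, 0, 0], [0, 0, 0], [0, 0, 0]], "hand": [0.4, -1, -1, -1, -1, -1, -1, -1, -1, -1]}}

```text
t: 12.05
eef_pos: [0.4753, 0.2316, 0.1348]
tcp_rot: [0.002, -0.631, 0.776, 0.001]
contact_force: [0.2, 0.7, -2.0]
opening: 0.0441
```

```bash
python3 st.py;python3 - <<'E'
from h import *
c=cam("side"); crop(c,(190,130,360,290),4,"pics/l_s.png")
E
```

```text
t 12.05 pos mm [475.3 231.6 134.8] jawyaw 168.3 z [ 0.002  0.004 -1.   ] F [ 0.2  0.7 -2. ] open 44.1 q [ 0.82  0.21 -0.45 -0.   -0.9  -1.03]
```

View pics/l_s.png

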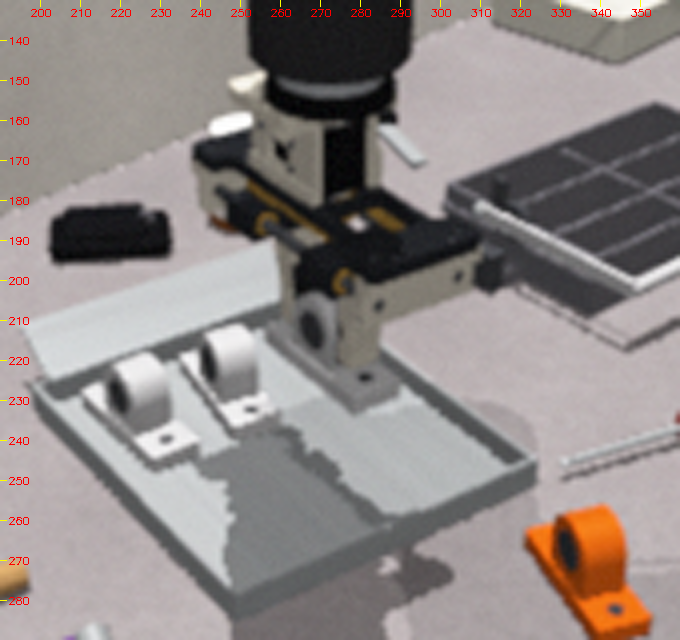

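Block C is held. It goes to the near-left pocket at (501,−140).

Call:
{"fn": "servo_tool", "kwargs": {"dp": [[2, -30, 5], [4, -65, 10], [7, -100, 10], [9, -135, 10], [12, -170, 10], [14, -205, 10], [17, -240, 10], [20, -275, 10], [23, -310, 10], [25, -345, 10]], "angular": [[0, 0, -0.12], [0, 0, -0.24], [0, 0, -0.36], [0, 0, -0.48], [0, 0, -0.6], [0, 0, -0.72], [0, 0, -0.84], [0, 0, -0.96], [0, 0, -1.08], [0, 0, -1.2]], "hand": [-1, -1, -1, -1, -1, -1, -1, -1, -1, -1]}}

```text
t: 12.93
eef_pos: [0.5016, -0.1138, 0.1489]
tcp_rot: [0.005, -0.08, 0.997, -0.002]
contact_force: [1.8, 0.6, -2.5]
opening: 0.0438
```

```bash
python3 st.py
```

```text
t 12.93 pos mm [ 501.6 -113.8  148.9] jawyaw 99.2 z [ 0.009 -0.003 -1.   ] F [ 1.8  0.6 -2.5] open 43.8 q [ 0.16  0.17 -0.48  0.01 -0.92 -1.58]
```

Call:
{"fn": "servo_tool", "kwargs": {"dp": [[0, -15, 0], [0, -26, 0], [0, -26, -10], [0, -26, -25], [0, -26, -35], [0, -26, -39], [0, -26, -39]], "angular": [[0.003, 0.009, -0.12], [0.003, 0.009, -0.24], [0.003, 0.009, -0.265], [0.003, 0.009, -0.265], [0.003, 0.009, -0.265], [0.003, 0.009, -0.265], [0.003, 0.009, -0.265]], "hand": [-1, -1, -1, -1, -1, -1, -1]}}

```text
t: 13.52
eef_pos: [0.5007, -0.1398, 0.109]
tcp_rot: [-0.001, 0.052, 0.999, -0.001]
contact_force: [-0.6, -0.8, -1.6]
opening: 0.0436
```

```bash
python3 st.py; python3 - <<'E'
from h import *
c=cam("side"); crop(c,(290,110,430,220),5,"pics/m_s.png")
E
```

```text
t 13.52 pos mm [ 500.7 -139.8  109. ] jawyaw 84.1 z [-0.002 -0.001 -1.   ] F [-0.6 -0.8 -1.6] open 43.6 q [ 0.11  0.23 -0.5   0.   -0.84 -1.78]
```

View pics/m_s.png

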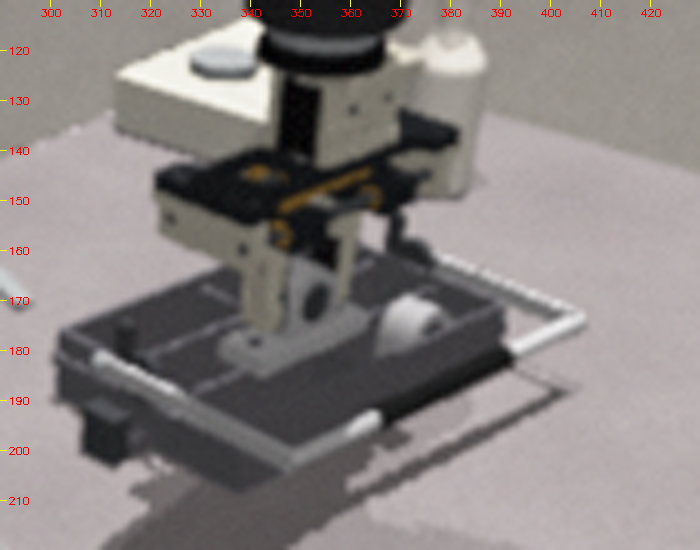

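Call:
{"fn": "servo_tool", "kwargs": {"dp": [[0.5, 0, -15], [0.5, 0, -30], [0.5, 0, -42], [0.5, 0, -52], [0.5, 0, -60], [0.5, 0, -65], [0.5, 0, -66], [0.5, 0, -66]], "angular": [[0, 0, 0], [0, 0, 0], [0, 0, 0], [0, 0, 0], [0, 0, 0], [0, 0, 0], [0, 0, 0], [0, 0, 0]], "hand": [-1, -1, -1, -1, -1, -1, -1, -1]}}

```text
t: 14.23
eef_pos: [0.502, -0.1397, 0.0438]
tcp_rot: [-0.001, 0.052, 0.999, -0.001]
contact_force: [0.1, 0.0, -2.6]
opening: 0.0437
```

Call:
{"fn": "servo_tool", "kwargs": {"dp": [[0, 0, -2], [0, 0, -4.5], [0, 0, -4.5], [0, 0, -4.5], [0, 0, -4.5], [0, 0, -4.5], [0, 0, 15], [0, 0, 40], [0, 20, 70], [0, 50, 85]], "angular": [[0, 0, 0], [0, 0, 0], [0, 0, 0], [0, 0, 0], [0, 0, 0], [0, 0, 0], [0, 0, 0], [0, 0, 0], [0, 0, 0], [0, 0, 0]], "hand": [-1, -1, 0.36, 0.36, 0.36, 0.36, 0.36, 0.36, 0.36, 0.36]}}

```text
t: 15.07
eef_pos: [0.5032, -0.0905, 0.1319]
tcp_rot: [0.001, 0.053, 0.999, -0.001]
contact_force: [1.7, 0.8, 0.7]
opening: 0.0597
```

```bash
python3 st.py; python3 - <<'E'
from h import *
c=cam("side"); crop(c,(190,110,430,290),3,"pics/n_s.png")
crop(c,(290,140,430,220),5,"pics/n_s2.png",pts=[tote2w(np.load("tote.npy"),(x,y,z)) for x in (.019,) for y in (.137,-.137) for z in (.05,.08)])
E
```

```text
t 15.07 pos mm [503.2 -90.5 131.9] jawyaw 84.0 z [ 0.002 -0.002 -1.   ] F [1.7 0.8 0.7] open 59.7 q [ 0.21  0.19 -0.5   0.   -0.88 -1.89]
```

View pics/n_s.png

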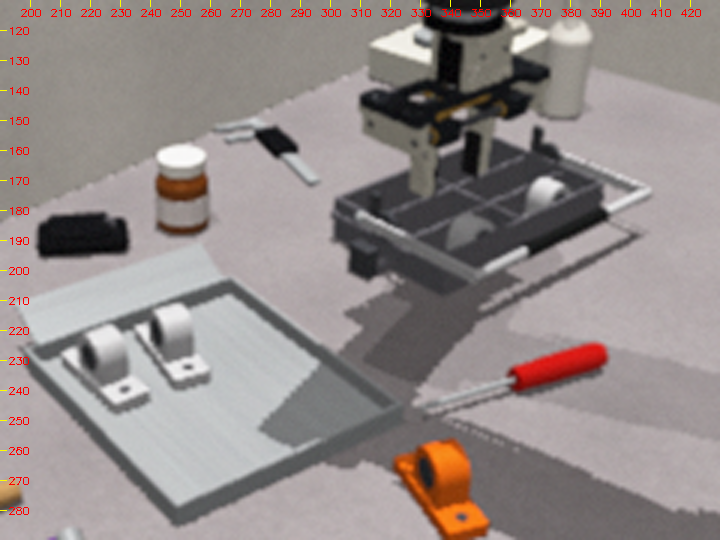

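View pics/n_s2.png

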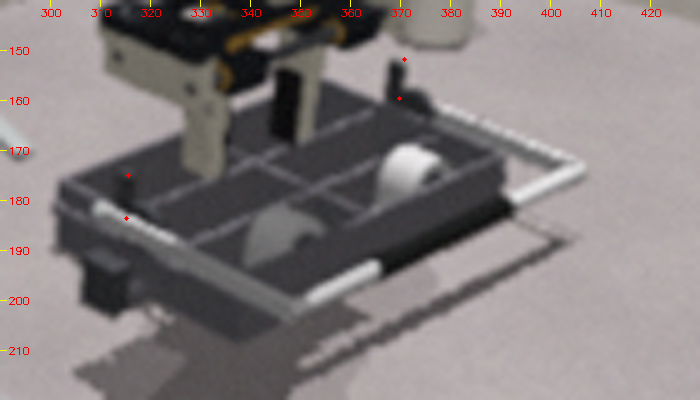

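Call:
{"fn": "servo_tool", "kwargs": {"dp": [[5, 25, 10], [12, 60, 15], [22, 95, 15], [33, 130, 15], [45, 165, 15], [58, 200, 15], [70, 235, 15], [85, 270, 15], [95, 294, 0], [95, 294, -20]], "angular": [[0, 0, 0.12], [0, 0, 0.24], [0, 0, 0.36], [0, 0, 0.48], [0, 0, 0.6], [0, 0, 0.72], [0, 0, 0.84], [0, 0, 0.96], [0, 0, 1.08], [0, 0, 1.2]], "hand": [0.4, 0.4, 0.4, 0.4, 0.4, 0.4, 0.4, 0.4, 0.4, 0.4]}}

```text
t: 15.95
eef_pos: [0.6029, 0.2131, 0.1153]
tcp_rot: [0.005, -0.525, 0.851, 0.002]
contact_force: [0.7, -0.4, -0.8]
opening: 0.0616
```

```bash
python3 st.py
```

```text
t 15.95 pos mm [602.9 213.1 115.3] jawyaw 153.4 z [ 0.008  0.009 -1.   ] F [ 0.7 -0.4 -0.8] open 61.6 q [ 0.64  0.4  -0.24 -0.   -0.93 -1.11]
```

Call:
{"fn": "servo_tool", "kwargs": {"dp": [[-3, -9, -5], [-3, -9, -20], [-3, -9, -40], [-3, -9, -58], [-3, -9, -70], [-3, -9, -75], [-3, -9, -75], [-3, -9, -75]], "angular": [[-0.009, 0.008, 0.1], [-0.009, 0.008, 0.1], [-0.009, 0.008, 0.1], [-0.009, 0.008, 0.1], [-0.009, 0.008, 0.1], [-0.009, 0.008, 0.1], [-0.009, 0.008, 0.1], [-0.009, 0.008, 0.1]], "hand": [0.4, 0.4, 0.4, 0.4, 0.4, 0.4, 0.4, 0.4]}}

```text
t: 16.62
eef_pos: [0.6003, 0.2042, 0.0407]
tcp_rot: [-0.0, -0.567, 0.824, 0.0]
contact_force: [0.2, -0.0, 0.8]
opening: 0.0616
```

```bash
python3 st.py;python3 - <<'E'
from h import *
c=cam("side"); crop(c,(190,130,360,290),4,"pics/o_s.png")
E
```

```text
t 16.62 pos mm [600.3 204.2  40.7] jawyaw 159.1 z [-0. -0. -1.] F [ 0.2 -0.   0.8] open 61.6 q [ 0.64  0.48 -0.31 -0.   -0.79 -1.  ]
```

View pics/o_s.png

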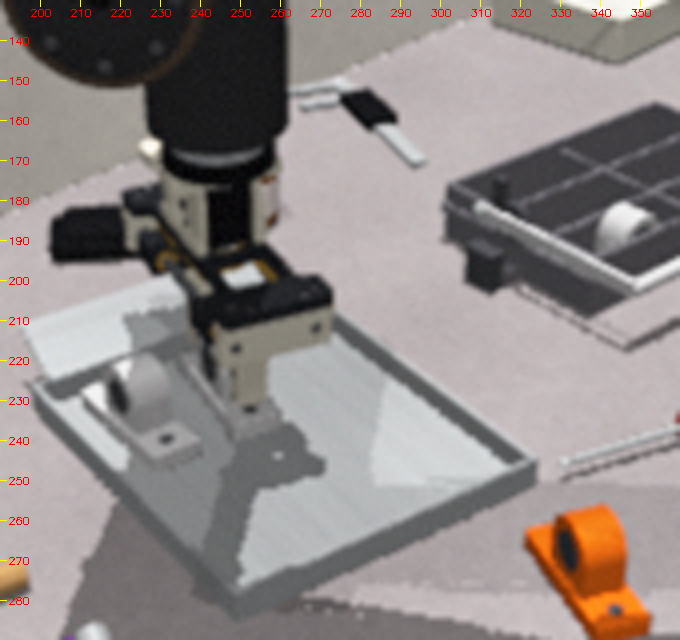

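Aligned on block B, with its near lug visible ahead of the finger at (252,236). Close and lift.

Call:
{"fn": "servo_tool", "kwargs": {"dp": [[0, 0, -1], [0, 0, -1], [0, 0, -1], [0, 0, -1], [0, 0, -1], [0, 0, 2], [0, 0, 12], [0, 0, 40], [0, 0, 70], [0, 0, 95]], "angular": [[0, 0, 0], [0, 0, 0], [0, 0, 0], [0, 0, 0], [0, 0, 0], [0, 0, 0], [0, 0, 0], [0, 0, 0], [0, 0, 0], [0, 0, 0]], "hand": [-1, -1, -1, -1, -1, -1, -1, -1, -1, -1]}}

```text
t: 17.5
eef_pos: [0.6005, 0.2042, 0.1382]
tcp_rot: [0.0, -0.567, 0.824, -0.0]
contact_force: [1.3, 0.6, -3.3]
opening: 0.0439
```

```bash
python3 st.py;python3 - <<'E'
from h import *
c=cam("side"); crop(c,(190,110,360,270),4,"pics/p_s.png")
E
```

```text
t 17.5 pos mm [600.5 204.2 138.2] jawyaw 159.1 z [ 0.  0. -1.] F [ 1.3  0.6 -3.3] open 43.9 q [ 0.64  0.37 -0.22  0.   -0.98 -1.  ]
```

View pics/p_s.png

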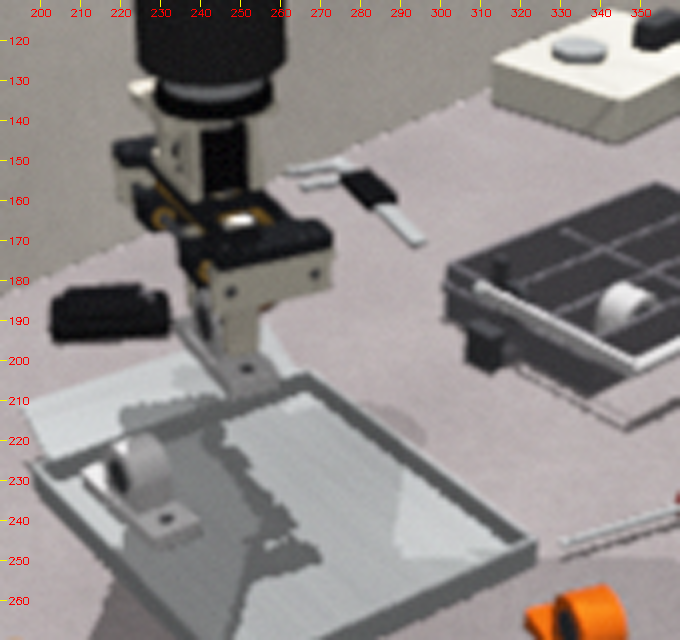

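Call:
{"fn": "servo_tool", "kwargs": {"dp": [[-5, -30, 10], [-15, -70, 15], [-25, -110, 15], [-30, -150, 15], [-30, -190, 15], [-30, -230, 15], [-25, -270, 15], [-20, -310, 15], [-15, -350, 15], [-10, -390, 15]], "angular": [[0, 0, -0.11], [0, 0, -0.22], [0, 0, -0.33], [0, 0, -0.44], [0, 0, -0.55], [0, 0, -0.66], [0, 0, -0.77], [0, 0, -0.88], [0, 0, -0.99], [0, 0, -1.1]], "hand": [-1, -1, -1, -1, -1, -1, -1, -1, -1, -1]}}

```text
t: 18.38
eef_pos: [0.5926, -0.1865, 0.1593]
tcp_rot: [0.003, -0.051, 0.999, -0.003]
contact_force: [1.1, 1.0, -2.7]
opening: 0.044
```

```bash
python3 st.py
```

```text
t 18.38 pos mm [ 592.6 -186.5  159.3] jawyaw 95.8 z [ 0.006 -0.005 -1.   ] F [ 1.1  1.  -2.7] open 44.0 q [ 0.01  0.33 -0.23  0.01 -1.01 -1.48]
```

Call:
{"fn": "servo_tool", "kwargs": {"dp": [[2, -35, 0], [4, -70, 0], [4.5, -92, -5], [4.5, -92, -20], [4.5, -92, -35], [4.5, -92, -45], [4.5, -92, -47], [4.5, -92, -47]], "angular": [[0.005, 0.006, -0.1], [0.005, 0.006, -0.206], [0.005, 0.006, -0.206], [0.005, 0.006, -0.206], [0.005, 0.006, -0.206], [0.005, 0.006, -0.206], [0.005, 0.006, -0.206], [0.005, 0.006, -0.206]], "hand": [-1, -1, -1, -1, -1, -1, -1, -1]}}

```text
t: 19.05
eef_pos: [0.5966, -0.2782, 0.1116]
tcp_rot: [-0.001, 0.052, 0.999, -0.0]
contact_force: [-0.0, 0.7, -2.3]
opening: 0.0436
```

```bash
python3 st.py; python3 - <<'E'
from h import *
c=cam("side"); crop(c,(290,110,430,220),5,"pics/q_s.png")
E
```

```text
t 19.05 pos mm [ 596.6 -278.2  111.6] jawyaw 84.1 z [-0.002 -0.    -1.   ] F [-0.   0.7 -2.3] open 43.6 q [-0.14  0.43 -0.19  0.   -0.95 -1.53]
```

View pics/q_s.png

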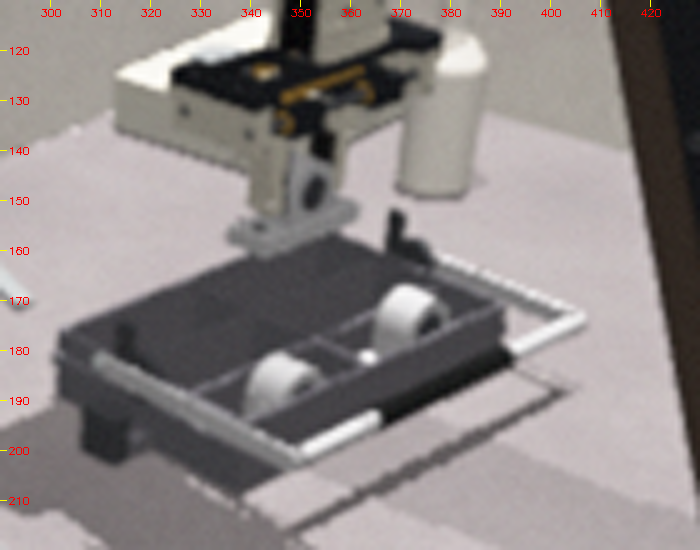

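Call:
{"fn": "servo_tool", "kwargs": {"dp": [[0, 0, -15], [0, 0, -30], [0, 0, -42], [0, 0, -52], [0, 0, -60], [0, 0, -65], [0, 0, -67], [0, 0, -67]], "angular": [[0, 0, 0], [0, 0, 0], [0, 0, 0], [0, 0, 0], [0, 0, 0], [0, 0, 0], [0, 0, 0], [0, 0, 0]], "hand": [-1, -1, -1, -1, -1, -1, -1, -1]}}

```text
t: 19.77
eef_pos: [0.5972, -0.2783, 0.0453]
tcp_rot: [-0.001, 0.052, 0.999, -0.0]
contact_force: [-0.7, -0.3, -2.7]
opening: 0.0435
```

```bash
python3 st.py; python3 - <<'E'
from h import *
c=cam("side"); crop(c,(290,110,430,220),5,"pics/r_s.png")
E
```

```text
t 19.77 pos mm [ 597.2 -278.3   45.3] jawyaw 84.1 z [-0.001 -0.001 -1.   ] F [-0.7 -0.3 -2.7] open 43.5 q [-0.14  0.51 -0.24  0.   -0.82 -1.53]
```

View pics/r_s.png

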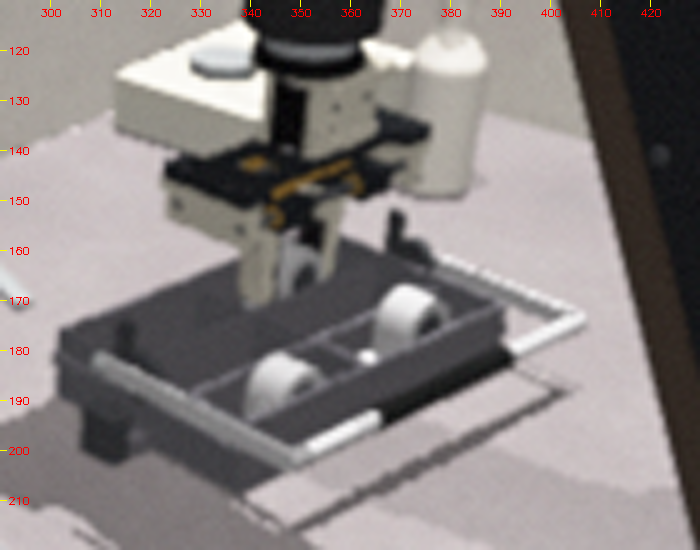

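Call:
{"fn": "servo_tool", "kwargs": {"dp": [[0, 0, -2], [0, 0, -5.5], [0, 0, -5.5], [0, 0, -5.5], [0, 0, -5.5], [0, 0, -5.5], [0, 0, 15], [0, 0, 40], [0, 20, 75], [0, 50, 90]], "angular": [[0, 0, 0], [0, 0, 0], [0, 0, 0], [0, 0, 0], [0, 0, 0], [0, 0, 0], [0, 0, 0], [0, 0, 0], [0, 0, 0], [0, 0, 0]], "hand": [-1, -1, 0.36, 0.36, 0.36, 0.36, 0.36, 0.36, 0.36, 0.36]}}

```text
t: 20.65
eef_pos: [0.599, -0.2302, 0.1398]
tcp_rot: [0.002, 0.052, 0.999, -0.001]
contact_force: [2.6, 0.4, 1.6]
opening: 0.0596
```

```bash
python3 st.py; python3 - <<'E'
from h import *
c=cam("side"); crop(c,(190,110,430,290),3,"pics/s_s.png")
crop(c,(290,140,430,220),5,"pics/s_s2.png")
c=cam("top"); crop(c,(190,130,330,260),4,"pics/s_t.png")
E
```

```text
t 20.65 pos mm [ 599.  -230.2  139.8] jawyaw 84.0 z [ 0.004 -0.003 -1.   ] F [2.6 0.4 1.6] open 59.6 q [-0.06  0.38 -0.2   0.   -0.99 -1.62]
```

View pics/s_s.png

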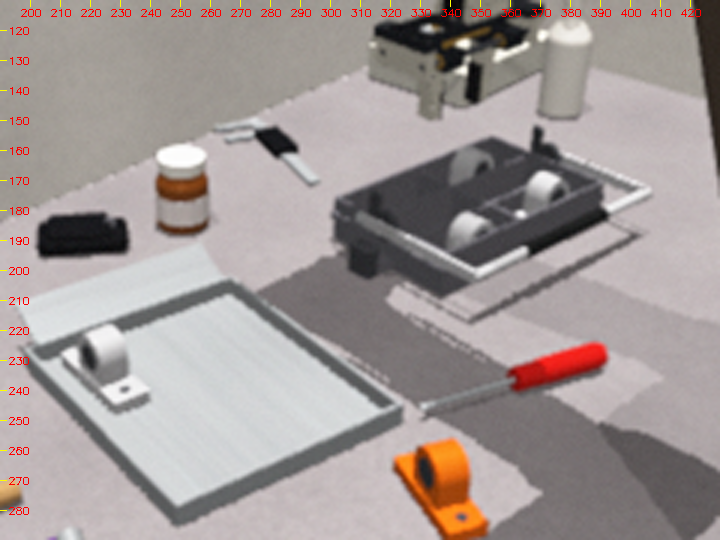

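View pics/s_s2.png

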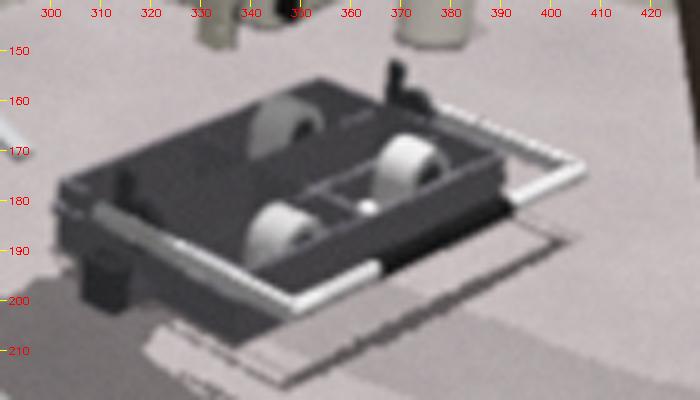

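View pics/s_t.png

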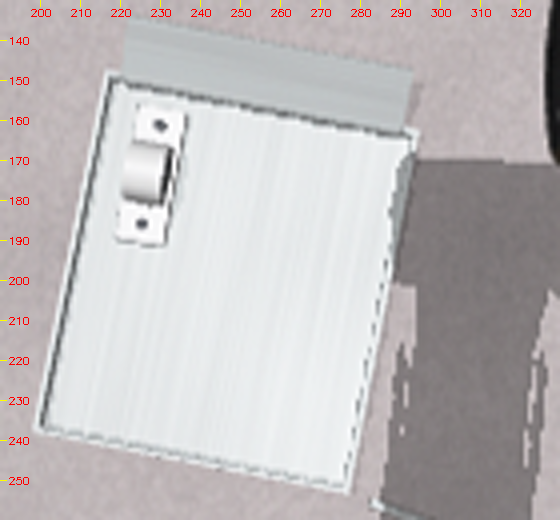

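Three are placed, and block A is unmoved at top (227,173). I go for it now.

Call:
{"fn": "servo_tool", "kwargs": {"dp": [[-5, 30, 10], [-15, 70, 15], [-20, 110, 15], [-25, 150, 15], [-25, 190, 15], [-25, 230, 15], [-20, 270, 15], [-10, 310, 15], [0, 350, 10], [10, 390, 5]], "angular": [[0, 0, 0.12], [0, 0, 0.24], [0, 0, 0.36], [0, 0, 0.48], [0, 0, 0.6], [0, 0, 0.72], [0, 0, 0.84], [0, 0, 0.96], [0, 0, 1.08], [0, 0, 1.2]], "hand": [0.4, 0.4, 0.4, 0.4, 0.4, 0.4, 0.4, 0.4, 0.4, 0.4]}}

```text
t: 21.58
eef_pos: [0.6099, 0.1658, 0.1454]
tcp_rot: [0.004, -0.525, 0.851, 0.001]
contact_force: [0.5, -0.3, 0.2]
opening: 0.061
```

```bash
python3 st.py
```

```text
t 21.58 pos mm [609.9 165.8 145.4] jawyaw 153.3 z [ 0.005  0.006 -1.   ] F [ 0.5 -0.3  0.2] open 61.0 q [ 0.57  0.36 -0.22 -0.   -0.99 -1.04]
```

Call:
{"fn": "servo_tool", "kwargs": {"dp": [[3, 38, 0], [6, 76, 0], [8, 106, -20], [8, 106, -45], [8, 106, -70], [8, 106, -90], [8, 106, -102], [8, 106, -105], [8, 106, -105], [8, 106, -105]], "angular": [[-0.006, 0.005, 0.12], [-0.006, 0.005, 0.24], [-0.006, 0.005, 0.27], [-0.006, 0.005, 0.27], [-0.006, 0.005, 0.27], [-0.006, 0.005, 0.27], [-0.006, 0.005, 0.27], [-0.006, 0.005, 0.27], [-0.006, 0.005, 0.27], [-0.006, 0.005, 0.27]], "hand": [0.4, 0.4, 0.4, 0.4, 0.4, 0.4, 0.4, 0.4, 0.4, 0.4]}}

```text
t: 22.42
eef_pos: [0.6187, 0.2719, 0.0415]
tcp_rot: [0.0, -0.635, 0.773, 0.0]
contact_force: [0.3, 1.1, 0.5]
opening: 0.0615
```

```bash
python3 st.py;python3 - <<'E'
from h import *
c=cam("side"); crop(c,(170,110,340,270),4,"pics/u_s.png")
E
```

```text
t 22.42 pos mm [618.7 271.9  41.5] jawyaw 168.8 z [-0.     0.001 -1.   ] F [0.3 1.1 0.5] open 61.5 q [ 0.7   0.53 -0.21 -0.   -0.83 -0.9 ]
```

View pics/u_s.png

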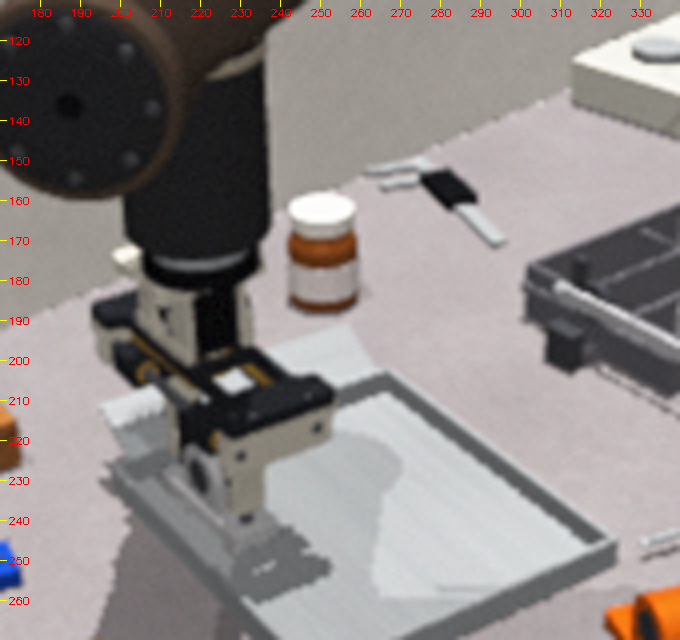

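Call:
{"fn": "servo_tool", "kwargs": {"dp": [[-0.5, 0, -1.5], [-0.5, 0, -1.5], [-0.5, 0, -1.5], [-0.5, 0, -1.5], [-0.5, 0, -1.5], [-0.5, 0, 2], [-0.5, 0, 12], [-0.5, 0, 40], [-0.5, 0, 70], [-0.5, 0, 100]], "angular": [[0, 0, 0], [0, 0, 0], [0, 0, 0], [0, 0, 0], [0, 0, 0], [0, 0, 0], [0, 0, 0], [0, 0, 0], [0, 0, 0], [0, 0, 0]], "hand": [-1, -1, -1, -1, -1, -1, -1, -1, -1, -1]}}

```text
t: 23.3
eef_pos: [0.6179, 0.2717, 0.1429]
tcp_rot: [-0.0, -0.635, 0.773, 0.0]
contact_force: [-0.1, 0.7, -1.9]
opening: 0.0436
```

```bash
python3 st.py;python3 - <<'E'
from h import *
c=cam("side"); crop(c,(170,90,340,250),4,"pics/v_s.png")
E
```

```text
t 23.3 pos mm [617.9 271.7 142.9] jawyaw 168.8 z [-0.001  0.    -1.   ] F [-0.1  0.7 -1.9] open 43.6 q [ 0.7   0.43 -0.11 -0.   -1.03 -0.9 ]
```

View pics/v_s.png

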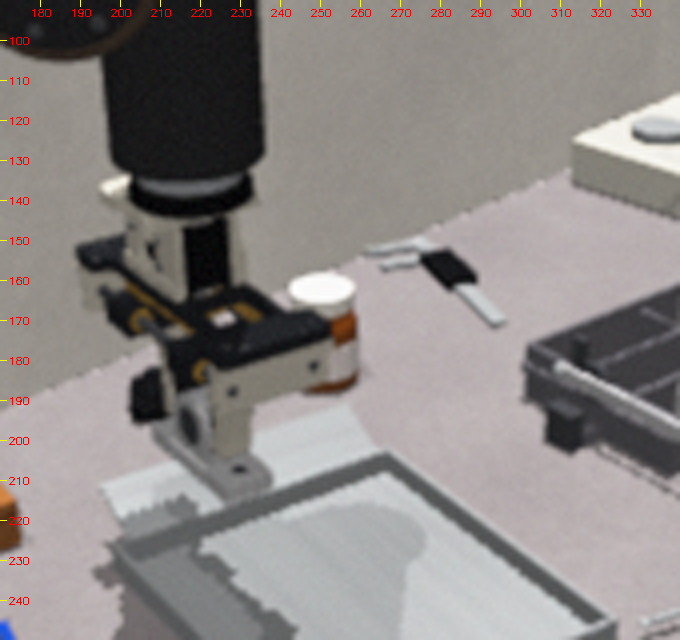

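Block A is held. It goes to the far-left pocket.

Call:
{"fn": "servo_tool", "kwargs": {"dp": [[-15, -25, 10], [-28, -60, 15], [-38, -95, 15], [-45, -130, 15], [-48, -165, 15], [-48, -200, 15], [-45, -235, 15], [-40, -270, 15], [-32, -305, 15], [-24, -340, 15]], "angular": [[0, 0, -0.12], [0, 0, -0.24], [0, 0, -0.36], [0, 0, -0.48], [0, 0, -0.6], [0, 0, -0.72], [0, 0, -0.84], [0, 0, -0.96], [0, 0, -1.08], [0, 0, -1.2]], "hand": [-1, -1, -1, -1, -1, -1, -1, -1, -1, -1]}}

```text
t: 24.18
eef_pos: [0.5968, -0.0684, 0.1663]
tcp_rot: [0.004, -0.085, 0.996, -0.003]
contact_force: [1.5, 1.4, -2.2]
opening: 0.0437
```

```bash
python3 st.py
```

```text
t 24.18 pos mm [596.8 -68.4 166.3] jawyaw 99.8 z [ 0.008 -0.006 -1.   ] F [ 1.5  1.4 -2.2] open 43.7 q [ 0.22  0.29 -0.27  0.01 -1.   -1.62]
```

Call:
{"fn": "servo_tool", "kwargs": {"dp": [[5, -35, 0], [10, -70, 0], [13, -83, -5], [13, -83, -20], [13, -83, -35], [13, -83, -48], [13, -83, -54], [13, -83, -54]], "angular": [[0.006, 0.008, -0.12], [0.006, 0.008, -0.24], [0.006, 0.008, -0.276], [0.006, 0.008, -0.276], [0.006, 0.008, -0.276], [0.006, 0.008, -0.276], [0.006, 0.008, -0.276], [0.006, 0.008, -0.276]], "hand": [-1, -1, -1, -1, -1, -1, -1, -1]}}

```text
t: 24.85
eef_pos: [0.6088, -0.1512, 0.1107]
tcp_rot: [-0.002, 0.052, 0.999, -0.0]
contact_force: [-0.1, -0.1, -2.7]
opening: 0.0437
```

```bash
python3 st.py; python3 - <<'E'
from h import *
c=cam("side"); crop(c,(270,110,410,220),5,"pics/w_s.png")
E
```

```text
t 24.85 pos mm [ 608.8 -151.2  110.7] jawyaw 84.0 z [-0.004 -0.    -1.   ] F [-0.1 -0.1 -2.7] open 43.7 q [ 0.07  0.39 -0.26  0.   -0.93 -1.74]
```

View pics/w_s.png

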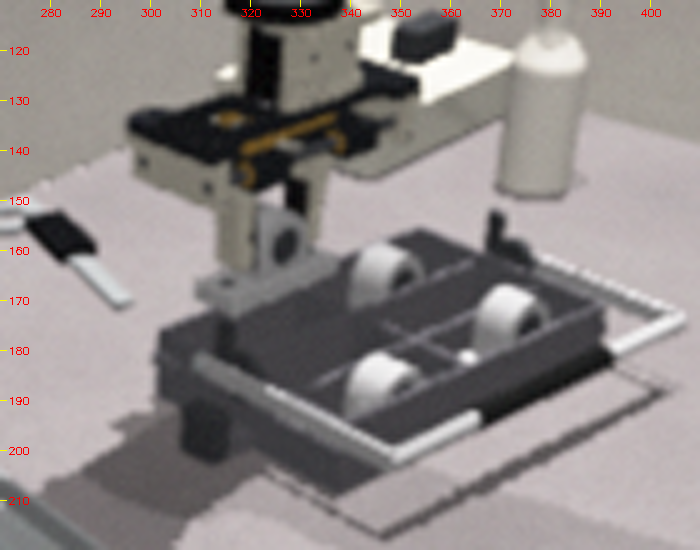

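Call:
{"fn": "servo_tool", "kwargs": {"dp": [[1, 0, -15], [1, 0, -30], [1, 0, -42], [1, 0, -52], [1, 0, -60], [1, 0, -65], [1, 0, -66], [1, 0, -66]], "angular": [[0, -0.004, 0], [0, -0.004, 0], [0, -0.004, 0], [0, -0.004, 0], [0, -0.004, 0], [0, -0.004, 0], [0, -0.004, 0], [0, -0.004, 0]], "hand": [-1, -1, -1, -1, -1, -1, -1, -1]}}

```text
t: 25.57
eef_pos: [0.6106, -0.1512, 0.0459]
tcp_rot: [0.001, 0.052, 0.999, -0.0]
contact_force: [0.1, -0.0, -2.6]
opening: 0.0438
```

```bash
python3 st.py; python3 - <<'E'
from h import *
c=cam("side"); crop(c,(270,110,410,220),5,"pics/x_s.png")
E
```

```text
t 25.57 pos mm [ 610.6 -151.2   45.9] jawyaw 84.0 z [ 0.002 -0.001 -1.   ] F [ 0.1 -0.  -2.6] open 43.8 q [ 0.07  0.46 -0.32  0.   -0.79 -1.74]
```

View pics/x_s.png

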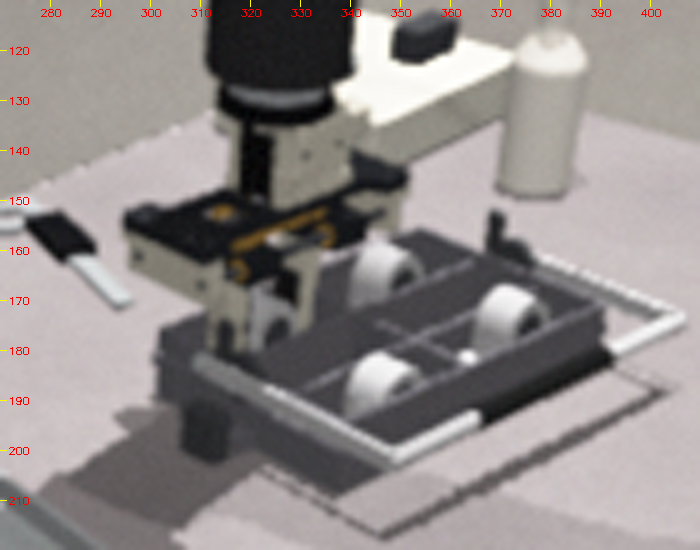

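Call:
{"fn": "servo_tool", "kwargs": {"dp": [[0, 0, -2], [0, 0, -5.5], [0, 0, -5.5], [0, 0, -5.5], [0, 0, -5.5], [0, 0, -5.5], [0, 0, 15], [0, 0, 40], [0, 20, 80], [0, 50, 110]], "angular": [[0, 0, 0], [0, 0, 0], [0, 0, 0], [0, 0, 0], [0, 0, 0], [0, 0, 0], [0, 0, 0], [0, 0, 0], [0, 0, 0], [0, 0, 0]], "hand": [-1, -1, 0.36, 0.36, 0.36, 0.36, 0.36, 0.36, 0.36, 0.36]}}

```text
t: 26.45
eef_pos: [0.6107, -0.1051, 0.1554]
tcp_rot: [0.001, 0.053, 0.999, -0.001]
contact_force: [1.6, 0.6, 1.1]
opening: 0.0596
```

```bash
python3 st.py
```

```text
t 26.45 pos mm [ 610.7 -105.1  155.4] jawyaw 83.9 z [ 0.002 -0.001 -1.   ] F [1.6 0.6 1.1] open 59.6 q [ 0.15  0.33 -0.23  0.   -1.   -1.82]
```

Call:
{"fn": "servo_tool", "kwargs": {"dp": [[-10, 25, 20], [-25, 50, 40], [-40, 75, 50], [-55, 100, 50], [-70, 125, 50], [-85, 150, 50], [-100, 170, 50], [-115, 190, 50], [-125, 210, 50], [-135, 220, 50]], "angular": [[0, 0, 0.12], [0, 0, 0.24], [0, 0, 0.36], [0, 0, 0.48], [0, 0, 0.6], [0, 0, 0.72], [0, 0, 0.84], [0, 0, 0.96], [0, 0, 1.08], [0, 0, 1.2]], "hand": [0.36, 0.2, 0, -0.2, -0.3, -0.3, -0.3, -0.3, -0.3, -0.3]}}

```text
t: 27.28
eef_pos: [0.4751, 0.1165, 0.2058]
tcp_rot: [0.002, -0.523, 0.852, 0.0]
contact_force: [0.5, 0.6, 0.6]
opening: 0.0308
```

```bash
python3 st.py; python3 - <<'E'
from h import *
c=cam("top"); cv2.imwrite("pics/y_full.png",c["frame"][:,:,::-1]); crop(c,(325,145,475,260),5,"pics/y_t.png"); c=cam("side"); crop(c,(190,110,430,290),3,"pics/y_s.png")
E
```

```text
t 27.28 pos mm [475.1 116.5 205.8] jawyaw 153.0 z [ 0.003  0.002 -1.   ] F [0.5 0.6 0.6] open 30.8 q [ 0.64  0.08 -0.44  0.   -1.05 -1.11]
```

View pics/y_t.png

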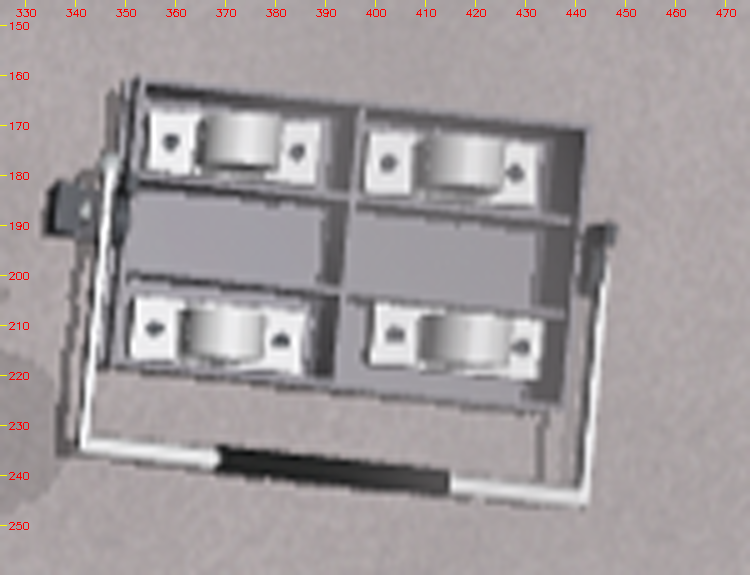

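View pics/y_s.png

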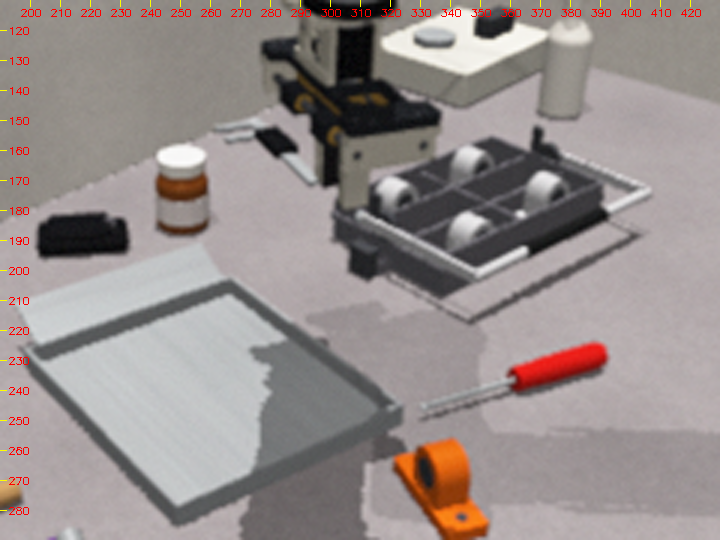

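All four blocks lie flat in the corner pockets, with both lugs and holes visible, and the tray is empty. Now I locate the sleeve centre at top (391.5,238.9) for the handle swing.

```bash
python3 - <<'E'
from h import *
P=np.load("tote.npy"); c=cam("top")
for u,v in ((333,470),(220,461),(449,481)): print(px2w(c,((u+.5)/5-.5+325,(v+.5)/5-.5+145),.052).round(4))
for t in (0,.2,.4,.6,.8,1.0,1.2,1.4,1.57,1.7): print(t,(tote2w(P,(-.13*np.cos(t),0,.05+.13*np.sin(t)))*1e3).round(0))
E
```

```text
[ 0.4224 -0.1973  0.052 ]
[ 0.4281 -0.1335  0.052 ]
[ 0.4155 -0.2626  0.052 ]
0 [ 419. -196.   50.]
0.2 [ 422. -196.   76.]
0.4 [ 429. -197.  101.]
0.6 [ 442. -198.  123.]
0.8 [ 458. -200.  143.]
1.0 [ 479. -202.  159.]
1.2 [ 502. -205.  171.]
1.4 [ 526. -207.  178.]
1.57 [ 548. -210.  180.]
1.7 [ 565. -211.  179.]
```

Call:
{"fn": "servo_tool", "kwargs": {"dp": [[-5, -35, 0], [-12, -75, 0], [-18, -115, 0], [-25, -155, 0], [-32, -195, 0], [-40, -235, 0], [-48, -275, 0], [-54, -313, -20], [-54, -313, -50], [-54, -313, -70]], "angular": [[0, 0, 0.1], [0, 0, 0.2], [0, 0, 0.3], [0, 0, 0.367], [0, 0, 0.367], [0, 0, 0.367], [0, 0, 0.367], [0, 0, 0.367], [0, 0, 0.367], [0, 0, 0.367]], "hand": [-0.3, -0.3, -0.3, -0.3, -0.3, -0.3, -0.3, -0.3, -0.3, -0.3]}}

```text
t: 28.27
eef_pos: [0.42, -0.2005, 0.1342]
tcp_rot: [0.002, -0.664, 0.748, 0.001]
contact_force: [-0.3, 0.1, -0.7]
opening: 0.0305
```

```bash
python3 st.py
```

```text
t 28.27 pos mm [ 420.  -200.5  134.2] jawyaw 173.2 z [ 0.002  0.003 -1.   ] F [-0.3  0.1 -0.7] open 30.5 q [-0.02  0.11 -0.58 -0.   -0.87 -0.09]
```

Call:
{"fn": "servo_tool", "kwargs": {"dp": [[1, 3, -20], [1, 3, -40], [1, 3, -50], [1, 3, -50]], "angular": [[0, 0, 0.014], [0, 0, 0.014], [0, 0, 0.014], [0, 0, 0.014]], "hand": [-0.3, -0.3, -0.3, -0.3]}}

```text
t: 28.6
eef_pos: [0.4192, -0.1982, 0.082]
tcp_rot: [0.0, -0.667, 0.745, 0.002]
contact_force: [-0.6, -0.1, 0.3]
opening: 0.0303
```

```bash
python3 st.py; python3 - <<'E'
from h import *
c=cam("side"); crop(c,(310,120,430,220),6,"pics/z_s.png")
E
```

```text
t 28.6 pos mm [ 419.2 -198.2   82. ] jawyaw 173.7 z [-0.003  0.003 -1.   ] F [-0.6 -0.1  0.3] open 30.3 q [-0.02  0.19 -0.64 -0.01 -0.74 -0.09]
```

View pics/z_s.png

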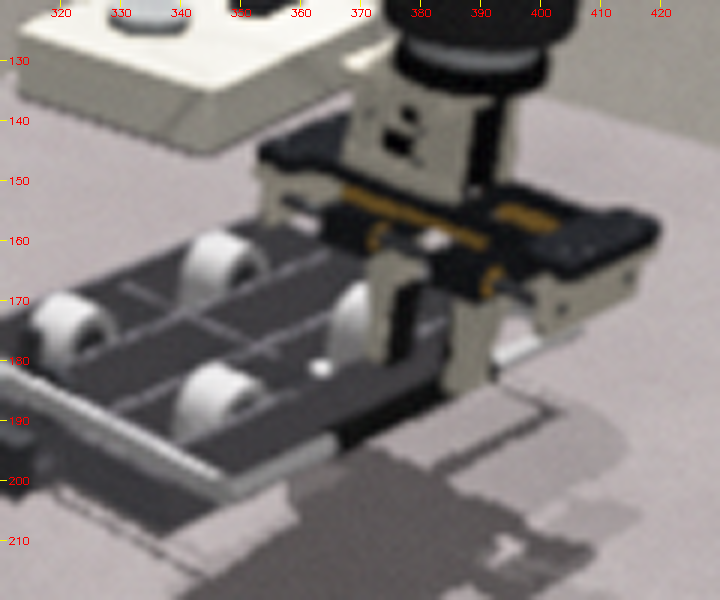

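The fingers straddle the sleeve near (384,178). I descend around it and grip.

Call:
{"fn": "servo_tool", "kwargs": {"dp": [[2, 1, -10], [2, 1, -20], [2, 1, -30], [2, 1, -36], [2, 1, -36], [2, 1, -36]], "angular": [[0, 0, 0.005], [0, 0, 0.005], [0, 0, 0.005], [0, 0, 0.005], [0, 0, 0.005], [0, 0, 0.005]], "hand": [-0.3, -0.3, -0.3, -0.3, -0.3, -0.3]}}

```text
t: 29.15
eef_pos: [0.4225, -0.1974, 0.0478]
tcp_rot: [0.001, -0.669, 0.743, 0.001]
contact_force: [-1.0, 0.6, 0.5]
opening: 0.0306
```

Call:
{"fn": "servo_tool", "kwargs": {"dp": [[0, 0, 0], [0, 0, 0], [0, 0, 0], [0, 0, 0], [0, 0, 0]], "angular": [[0, 0, 0], [0, 0, 0], [0, 0, 0], [0, 0, 0], [0, 0, 0]], "hand": [-1, -1, -1, -1, -1]}}

```text
t: 29.57
eef_pos: [0.4223, -0.1975, 0.0483]
tcp_rot: [0.001, -0.669, 0.743, 0.001]
contact_force: [-2.5, 0.9, 6.9]
opening: 0.0149
```

```bash
python3 st.py; python3 - <<'E'
from h import *
c=cam("side"); crop(c,(310,120,430,220),6,"pics/aa_s.png")
E
```

```text
t 29.57 pos mm [ 422.3 -197.5   48.3] jawyaw 174.0 z [-0.001  0.003 -1.   ] F [-2.5  0.9  6.9] open 14.9 q [-0.02  0.25 -0.68 -0.   -0.65 -0.08]
```

View pics/aa_s.png

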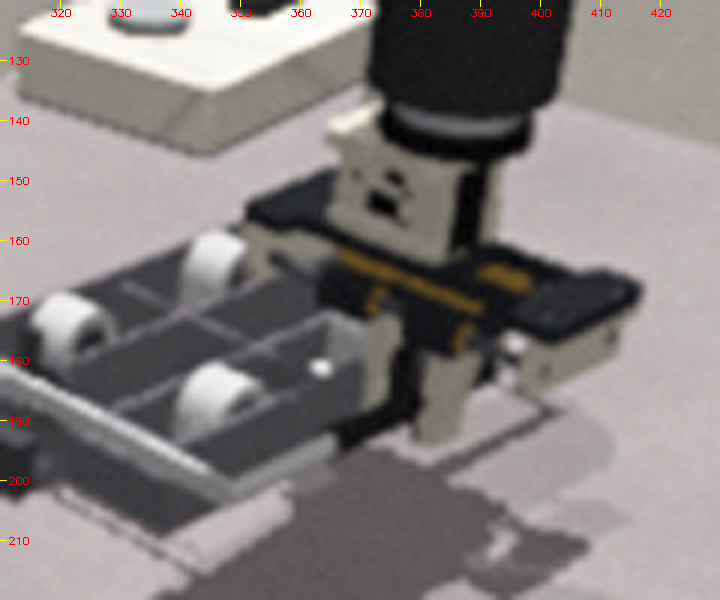

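Call:
{"fn": "servo_tool", "kwargs": {"dp": [[0, 0, 8], [1, 0, 17], [3, 0, 26], [6, -1, 38], [10, -1, 51], [16, -2, 62], [23, -2, 73], [30, -3, 84], [39, -4, 93], [39, -4, 93]], "angular": [[0, 0, 0], [0, 0, 0], [0, 0, 0], [0, 0, 0], [0, 0, 0], [0, 0, 0], [0, 0, 0], [0, 0, 0], [0, 0, 0], [0, 0, 0]], "hand": [-1, -1, -1, -1, -1, -1, -1, -1, -1, -1]}}

```text
t: 30.45
eef_pos: [0.4576, -0.2016, 0.143]
tcp_rot: [-0.002, -0.669, 0.743, 0.004]
contact_force: [-16.0, 2.9, 13.1]
opening: 0.0152
```

```bash
python3 st.py; python3 - <<'E'
from h import *
c=cam("side"); crop(c,(300,70,430,210),5,"pics/ab_s.png")
E
```

```text
t 30.45 pos mm [ 457.6 -201.6  143. ] jawyaw 174.0 z [-0.009  0.003 -1.   ] F [-16.    2.9  13.1] open 15.2 q [-0.02  0.17 -0.49 -0.   -0.92 -0.08]
```

View pics/ab_s.png

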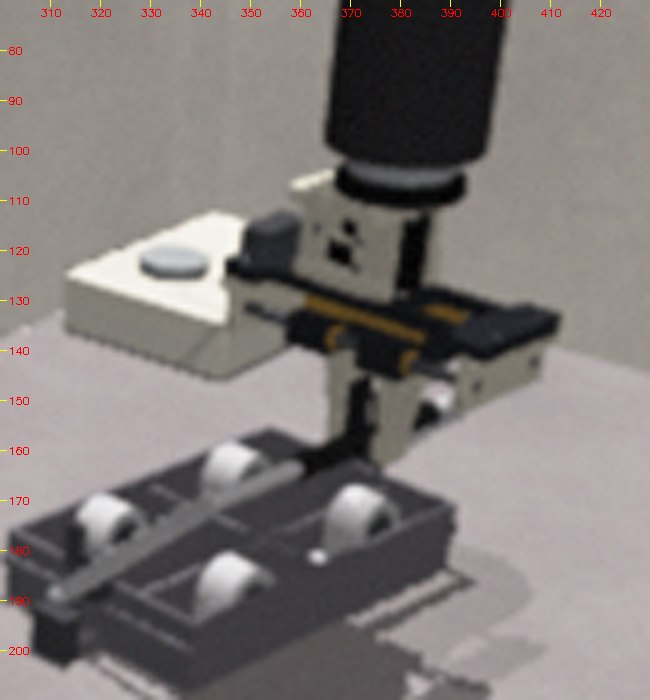

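The bar is at about 0.76 rad and still gripped, with the side arm rising in the picture. I continue along the arc.

Call:
{"fn": "servo_tool", "kwargs": {"dp": [[4, 0, 4], [8, -1, 8], [13, -1, 12], [18, -2, 16], [24, -3, 20], [29, -3, 23], [35, -4, 26], [41, -4, 29], [41, -4, 29]], "angular": [[0, 0, 0], [0, 0, 0], [0, 0, 0], [0, 0, 0], [0, 0, 0], [0, 0, 0], [0, 0, 0], [0, 0, 0], [0, 0, 0]], "hand": [-1, -1, -1, -1, -1, -1, -1, -1, -1]}}

```text
t: 31.25
eef_pos: [0.4963, -0.2062, 0.1732]
tcp_rot: [-0.004, -0.669, 0.743, 0.005]
contact_force: [-11.8, -1.4, 14.4]
opening: 0.0148
```

```bash
python3 st.py; python3 - <<'E'
from h import *
c=cam("side"); crop(c,(300,70,430,210),5,"pics/ac_s.png")
E
```

```text
t 31.25 pos mm [ 496.3 -206.2  173.2] jawyaw 174.0 z [-0.014  0.002 -1.   ] F [-11.8  -1.4  14.4] open 14.8 q [-0.03  0.2  -0.38 -0.   -1.01 -0.07]
```

View pics/ac_s.png

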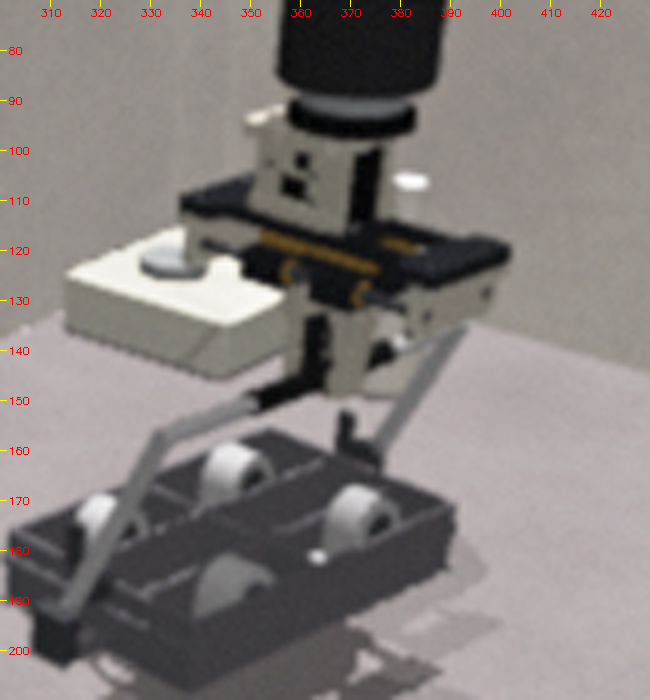

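Call:
{"fn": "servo_tool", "kwargs": {"dp": [[7, -1, 3], [14, -2, 5], [21, -2, 7], [27, -3, 9], [34, -4, 10], [40, -4, 11], [46, -5, 12], [53, -6, 12], [59, -6, 12], [65, -7, 12]], "angular": [[0, -0.007, 0], [0, -0.014, 0], [0, -0.014, 0], [0, -0.014, 0], [0, -0.014, 0], [0, -0.014, 0], [0, -0.014, 0], [0, -0.014, 0], [0, -0.014, 0], [0, -0.014, 0]], "hand": [-1, -1, -1, -1, -1, -1, -1, -1, -1, -1]}}

```text
t: 32.13
eef_pos: [0.5619, -0.214, 0.186]
tcp_rot: [0.001, -0.669, 0.743, -0.0]
contact_force: [-2.7, -4.1, 0.3]
opening: 0.0151
```

```bash
python3 st.py; python3 - <<'E'
from h import *
c=cam("side"); crop(c,(300,70,430,210),5,"pics/ad_s.png")
E
```

```text
t 32.13 pos mm [ 561.9 -214.   186. ] jawyaw 174.0 z [ 0.001  0.001 -1.   ] F [-2.7 -4.1  0.3] open 15.1 q [-0.04  0.28 -0.23 -0.   -1.06 -0.06]
```

View pics/ad_s.png

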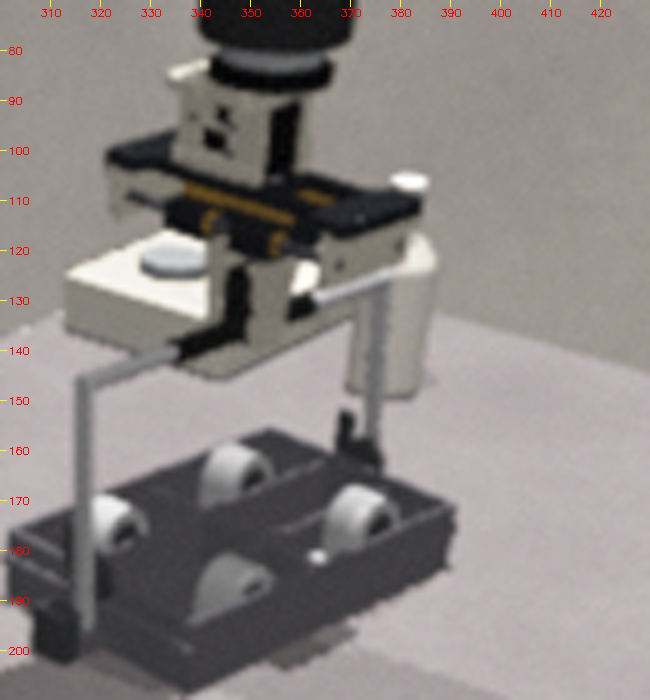

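Upright, about 6 mm short of the end stop. I push on to the stop.

Call:
{"fn": "servo_tool", "kwargs": {"dp": [[3, 0, 0], [6, -1, -1], [9, -1, -1], [11, -1, -1], [11, -1, -1]], "angular": [[0, 0, 0], [0, 0, 0], [0, 0, 0], [0, 0, 0], [0, 0, 0]], "hand": [-1, -1, -1, -1, -1]}}

```text
t: 32.6
eef_pos: [0.5685, -0.2149, 0.1852]
tcp_rot: [-0.003, -0.669, 0.743, 0.004]
contact_force: [-22.6, 3.9, 17.7]
opening: 0.0152
```

It is at the stop (−22.6 N at x = 568.5, as expected). Release and raise.

Call:
{"fn": "servo_tool", "kwargs": {"dp": [[-1, 0, 0], [-1, 0, 0], [-1, 0, 0], [-1, 0, 0], [-1, 0, 10], [-1, 0, 30], [-1, 0, 60], [-1, 0, 90]], "angular": [[0, 0, 0], [0, 0, 0], [0, 0, 0], [0, 0, 0], [0, 0, 0], [0, 0, 0], [0, 0, 0], [0, 0, 0]], "hand": [-1, -0.2, -0.2, -0.2, -0.2, -0.2, -0.2, -0.2]}}

```text
t: 33.27
eef_pos: [0.5675, -0.2148, 0.2763]
tcp_rot: [-0.003, -0.669, 0.743, 0.004]
contact_force: [0.9, -0.6, 0.3]
opening: 0.0351
```

Call:
{"fn": "servo_tool", "kwargs": {"dp": [[-10, 40, 0], [-20, 80, 0], [-40, 120, 0], [-60, 160, 0], [-80, 200, 0], [-100, 240, 0], [-100, 270, 0], [-100, 300, 0], [-100, 300, 0]], "angular": [[0, 0, 0], [0, 0, 0], [0, 0, 0], [0, 0, 0], [0, 0, 0], [0, 0, 0], [0, 0, 0], [0, 0, 0], [0, 0, 0]], "hand": [-0.2, -0.2, -0.2, -0.2, -0.2, -0.2, -0.2, -0.2, -0.2]}}

```text
t: 34.02
eef_pos: [0.4678, 0.0897, 0.2777]
tcp_rot: [-0.002, -0.671, 0.742, 0.004]
contact_force: [0.7, 0.1, -0.2]
opening: 0.0351
```

```bash
python3 st.py; python3 - <<'E'
from h import *
P=np.load("tote.npy")
pts=[tote2w(P+np.array([.003,0,0]),(-.13*np.cos(t),y,.05+.13*np.sin(t))) for t in (1.7,) for y in (-.141,0,.141)]
c=cam("side"); cv2.imwrite("pics/end_sf.png",c["frame"][:,:,::-1]); crop(c,(290,90,430,215),5,"pics/end_s.png",pts=pts)
c=cam("top"); cv2.imwrite("pics/end_tf.png",c["frame"][:,:,::-1]); crop(c,(325,145,475,250),5,"pics/end_t.png",pts=pts)
E
```

```text
t 34.02 pos mm [467.8  89.7 277.7] jawyaw 174.3 z [-0.008  0.004 -1.   ] F [ 0.7  0.1 -0.2] open 35.1 q [ 0.6   0.01 -0.34 -0.01 -1.23 -0.7 ]
```

View pics/end_s.png

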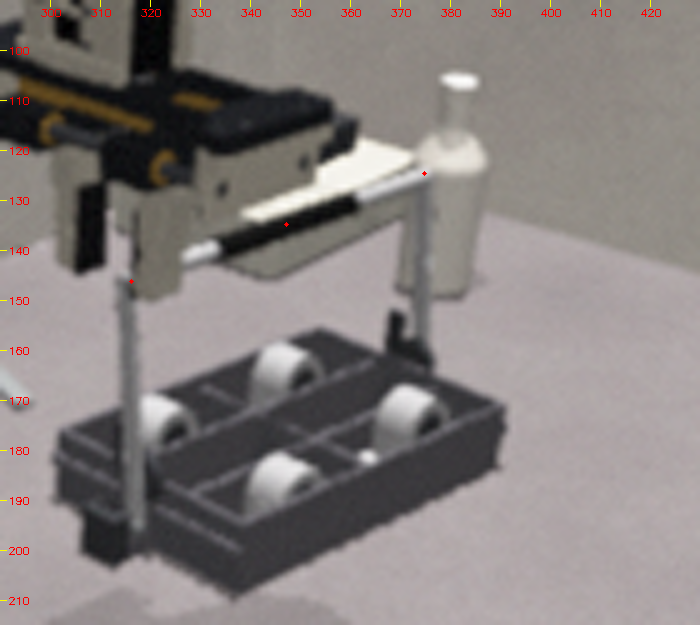

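View pics/end_t.png

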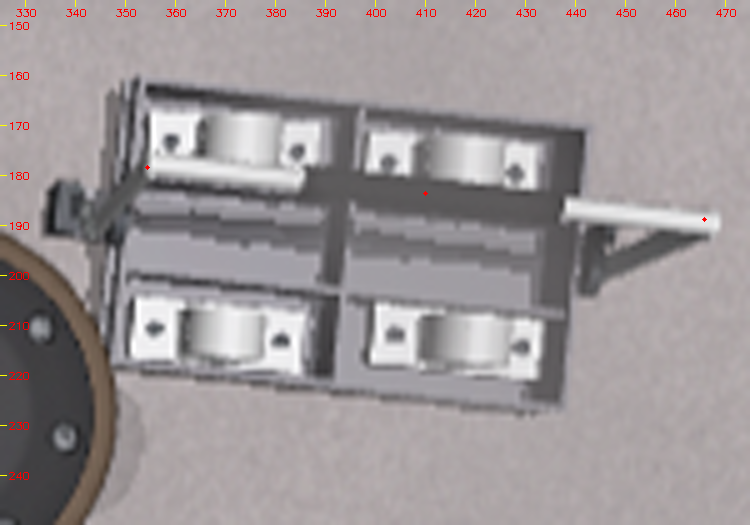

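View pics/end_tf.png

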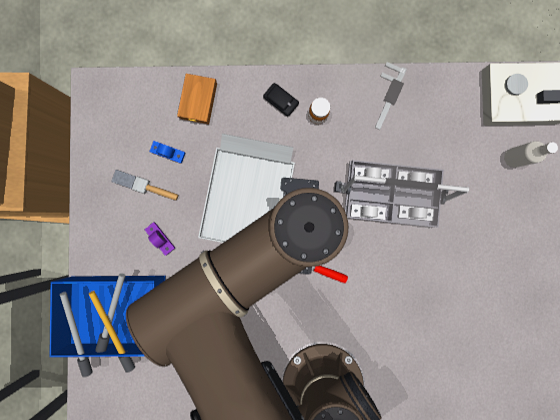

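View pics/end_sf.png

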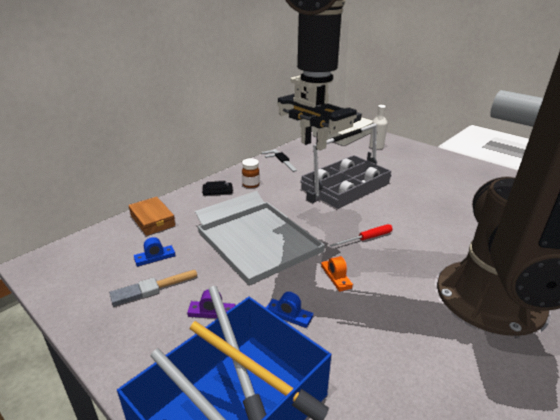

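The bar matches the points projected for 1.70 rad in both views. The four blocks lie flat in the corner pockets, the tray is empty, and the jar (319,108) and brush (146,185) have not moved. I hand in.

```bash
python3 - <<'E'
from bench import arm
print(arm.sign_off())
E
```

```text
the job is handed in; nothing more can be done
None
```

The job is done and handed in at about 34 s, with the gripper clear of everything.

- **Handle down:** I pressed the half-raised handle (about 0.95 rad) down to its level stop. The push peaked at 46 N at the fingertips.
- **Blocks:** Four finished blocks were present in the tray. I moved them one by one into the four corner pockets of the tote, leaving the middle two empty.
- **Handle up:** I gripped the bar and swung it over the detent to the end stop, then let go and backed away.

**Last checks:** After release, the bar matched the position for 1.70 rad in both camera views. All four blocks lay flat with both foot lugs visible, and the tray was empty. The jar, brush and coloured look-alikes had not moved, though in the last top view the arm hid the orange and one blue look-alike, so those two I checked only from the side.

**Disagreements:** The two cameras differed by 2–4 mm on the block positions, so I used values in between. The tote's fitted position was about 3 mm off along x, shown when I gripped the bar. Neither caused a contact or a misplaced block. I saw no block knocked aside and no slackening of the grip. No check failed.

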